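# Put right the sloping bottle stand

## Task

The sloping stand on the bench is packed wrongly: a dropper bottle stands in its wide middle pocket. Move that bottle to the empty narrow pocket, so that each narrow pocket holds one dropper bottle, and put the lidded specimen cup from the front of the bench, right of the stand (not the one at the back by the wall sockets), into the wide pocket, lid outwards. Both must stand right down on their pocket floors; do not disturb the timer, the label roll or the pipette, and do not tip the bottles or the cup over.

Things in the scene. Friction and masses are not known exactly. Their poses are not given: they have to be found in the camera images.
- stand: fixed stand: a grey block of 88 mm by 212 mm (36 mm walls on a 6 mm floor plate) tilted 30 degrees, low edge to the right, on an aluminium foot; top edge 90 mm high. Three pockets in a row, near to far: narrow, wide, narrow; 14 mm walls between, 6 mm outside; their low walls are in line. Origin on the bench, 36 mm under the wide pocket's floor centre; x axis to the high side
- wide_pocket (a point): wide middle pocket. Point: centre of its floor; x axis up the slope (roughly left), y axis along the row (roughly towards the robot), z axis out of the pocket (leans 30 degrees from vertical, to the right). 76 mm by 76 mm, 36 mm deep, square; the low wall is 38 mm from this point. It starts with a dropper bottle in it
- narrow_pocket_near (a point): near narrow pocket. Point: centre of its floor; x axis up the slope (roughly left), y axis along the row (roughly towards the robot), z axis out of the pocket (leans 30 degrees from vertical, to the right). 48 mm by 48 mm, 36 mm deep, square; its centre is 76 mm from the wide pocket's towards the robot, and 14 mm nearer the low edge. It or the far one starts empty, a flat paper disc on its floor
- narrow_pocket_far (a point): far narrow pocket. Point: centre of its floor; x axis up the slope (roughly left), y axis along the row (roughly towards the robot), z axis out of the pocket (leans 30 degrees from vertical, to the right). 48 mm by 48 mm, 36 mm deep, square; its centre is 76 mm from the wide pocket's, away from the robot, and 14 mm nearer the low edge
- bottle_1_mid (a point): amber dropper bottle, 100 mm high, 70 g: round body 37 mm across up to 60 mm; above it cap and bulb, about 21 mm across, from 61 to 99 mm (grasp there). Point: on its axis, 50 mm above its underside; z axis towards its bulb. One of the two bottles starts in the wide pocket, the other in a narrow one (which is which varies)
- bottle_2_mid (a point): amber dropper bottle, 100 mm high, 70 g: round body 37 mm across up to 60 mm; above it cap and bulb, about 21 mm across, from 61 to 99 mm (grasp there). Point: on its axis, 50 mm above its underside; z axis towards its bulb. One of the two bottles starts in the wide pocket, the other in a narrow one (which is which varies)
- cup_mid (a point): clear round specimen cup with a white screw lid, 69 mm high, 30 g, upright at the front of the bench, right of the stand: body 60 mm across, lid 66 mm across from 56 to 69 mm above its underside (grasp at the lid). Point: on its axis, half-way up (34.5 mm above its underside); z axis towards the lid
- bottle_1: one of the two dropper bottles (see its point); origin at the centre of its underside
- bottle_2: the other dropper bottle; origin at the centre of its underside
- cup: the specimen cup; origin at the centre of its underside
- timer: white bench timer, 48x68x32 mm, left of the stand; leave it alone. Origin at the centre of its underside
- roll: white roll of labels standing on end, 72 mm across, 52 mm high, right of the stand; leave it alone. Origin at the centre of its underside
- pipette: micropipette lying on the bench at the right, 47x254x29 mm; leave it alone. Origin at the centre of its underside
Mind the look-alikes: they are no part of the job. Leave any turquoise look-alike of the bottle_2 alone. What is shaped like the bottle_1 but purple is not meant.

How it is judged (in metres and radians):
At the end, for the whole second after the job is handed in: A dropper bottle in each narrow pocket, the cup in the wide one, lid outwards: mid points within 16 mm (bottles) or 18 mm (cup) of the pocket axis in x and in y and within 8 mm of their height when standing on its floor, axes within 0.2 rad of the pocket's, under 20 mm/s ((((x of bottle_1_mid in the frame of narrow_pocket_near between -0.016 and 0.016 m and y of bottle_1_mid in the frame of narrow_pocket_near between -0.016 and 0.016 m and z of bottle_1_mid in the frame of narrow_pocket_near between 0.042 and 0.058 m and angle between the z axis of bottle_1_mid and the z axis of narrow_pocket_near, either way round below 0.2 rad) and (x of bottle_2_mid in the frame of narrow_pocket_far between -0.016 and 0.016 m and y of bottle_2_mid in the frame of narrow_pocket_far between -0.016 and 0.016 m and z of bottle_2_mid in the frame of narrow_pocket_far between 0.042 and 0.058 m and angle between the z axis of bottle_2_mid and the z axis of narrow_pocket_far, either way round below 0.2 rad)) or ((x of bottle_1_mid in the frame of narrow_pocket_far between -0.016 and 0.016 m and y of bottle_1_mid in the frame of narrow_pocket_far between -0.016 and 0.016 m and z of bottle_1_mid in the frame of narrow_pocket_far between 0.042 and 0.058 m and angle between the z axis of bottle_1_mid and the z axis of narrow_pocket_far, either way round below 0.2 rad) and (x of bottle_2_mid in the frame of narrow_pocket_near between -0.016 and 0.016 m and y of bottle_2_mid in the frame of narrow_pocket_near between -0.016 and 0.016 m and z of bottle_2_mid in the frame of narrow_pocket_near between 0.042 and 0.058 m and angle between the z axis of bottle_2_mid and the z axis of narrow_pocket_near, either way round below 0.2 rad))) and x of cup_mid in the frame of wide_pocket between -0.018 and 0.018 m and y of cup_mid in the frame of wide_pocket between -0.018 and 0.018 m and z of cup_mid in the frame of wide_pocket between 0.0265 and 0.0425 m and angle between the z axis of cup_mid and the z axis of wide_pocket, either way round below 0.2 rad and linear speed of each of bottle_1, bottle_2, cup below 0.02 m/s); the robot touches nothing.
It fails at once if the timer is pushed more than 30 mm (distance of timer from where it was at the start of the episode above 0.03 m).
It fails at once if the label roll is pushed more than 30 mm (distance of roll from where it was at the start of the episode above 0.03 m).
It fails at once if the micropipette is pushed more than 30 mm (distance of pipette from where it was at the start of the episode above 0.03 m).
It fails at once if a bottle or the cup is tipped over (more than 70 degrees from upright) (angle between any of bottle_1_mid, bottle_2_mid, cup_mid's own z axis and vertical above 1.22 rad).
It also fails if it takes over 48 s, if anything falls off the work surface, if the arm or the gripper's body presses on something with over 40 N, if the wrist force passes 120 N, or if a joint passes its speed limit or range.

## Robot

A 6-joint arm with a two-finger parallel gripper is mounted at the origin on a cart in front of the work surface, level with it; the furniture and walls round the work are solid. World frame = base frame: x ahead of the robot, y to its left, z up, the work surface at z = 0. Lengths are in mm, angles in rad, forces in N, time in s.
With the tool pointing down it reaches from about 350 to 875 mm from the base axis. Payload 4.2 kg.
Tool frame: the origin (TCP) lies where the fingers leave the gripper's body, on its centre line; the fingertips stand ahead of it and the grasp point (between the pads) lies 54 mm ahead of it (arm.nose_length is the z of the fingertips in the tool frame, in mm); z points along the fingers, x is the direction in which the jaws open and shut, and the axes are right-handed (so a half turn about z gives the same grasp; the last joint's range is limited). The gripper opens to 85 mm and grips with 20 to 120 N. Pads are 22 mm wide; open, the fingers measure 114 mm over their backs; the gripper's body (76 mm by 85 mm) begins 54 mm behind the grasp point. The pads swing forward as they close: fully open they stand 13 mm farther back than shut.
Start: joints at [-0.898, 0.385, 0.008, 0, -1.194, -0.259], TCP at [251.32, -572.222, 303.912] pointing down, gripper open.
Joint ranges: [-3.14, 3.14], [-1.21, 2.06], [-1.07, 1.41], [-3.16, 2.05], [-2.99, -0.16], [-3.1, 3.1]. Speed limits (rad/s): [2.79, 2.79, 3.14, 3.14, 3.14, 3.14].

## Interface

Orientations are given as a unit quaternion [x, y, z, w].
In Python, from bench import arm, imaging, job_done gives the robot as it stands.
- The arm moves only by the shell command python3 -m crank 'ROWS' [OPENING]. ROWS is a JSON object of lists of equal length, an entry for each row: "delta_pos": the shift along the tool's x, y, z in m, a list of three; "twist": the turn about the tool's z in rad. In form: {"delta_pos": [[tx, ty, tz], ...], "twist": [twist, ...]}. A call has 1 to 8 rows; each row shifts and turns the commanded pose from where the row before left it, along the tool's axes as they then stand; what a row does not reach is not made up. A row lasts 1/12 s, in which the tool goes at most 41.7 mm and 7.16 degrees, less where a joint would pass 70% of its speed; a pose out of reach is approached as far as the arm can. A call is refused whole if a number of a shift passes 0.0417 or a number of a turn 0.125, either way. A call with a gripper value outside its range is refused whole. OPENING is the opening, from 0 (shut) to 1 (fully open), set as the call begins (- or left out, the last holds). The fingers move at their own pace and stop on an object; the grip force is fixed at half the most. Time passes only in rows, so rows that do not move let the fingers close. It gives the time, the measured TCP pose, the force and the opening at its end, in the units of the state.
- arm.read_state(): the state, without advancing time (a new reading comes with each control period).
- imaging.get_image(name): name is "side" or "top"; returns (picture, depth): 384x512x3 uint8, blue, green, red; 384x512 float32, mm along the optical axis (not along the pixel's ray), 0 where there is no reading.
- imaging.camera_model(name): a dict with "vfov" (degrees; the focal length in pixels is half the picture's height over the tangent of half this angle, whatever the lens; pixels are square), "cx", "cy" (the principal point, pixels), "T" (4x4, takes a point from camera to world coordinates). Camera axes: x right, y up, looking along -z (the intrinsics and any distortion apply to the point x, -y, -z); pixel columns grow to the right and rows downward; lengths in mm; the calibration is good to about 2 mm. A picture is of the moment at which its call begins. camera_model takes no time and is no camera call.
- job_done(): hands the job in, once; it reports no verdict.
The state is a dict: "clock": time; "joints": joint angles; "joint_vel": joint speeds; "joint_efforts": joint torques, N m; "position": TCP position; "ee_rot": TCP orientation; "contact_force": force on the tool from outside, world axes, zero at the start; "wrist_torque": the same for the moment, N m; "gripper_width": finger opening in mm.
Only numpy, scipy, OpenCV 4.12 (cv2) and the standard library are available. Lean on these libraries where they do the work, as an engineer would, in place of code of your own. Each camera call takes 0.05 s, during which the arm holds its last target.

## Working session

There is one attempt and no reset: what is moved stays moved. The work goes in short steps, Python scripts to look and compute and a shell command to move; the robot and the scene stay as the last step left them, time stands still between calls to the robot, and variables do not carry over. Pictures are saved under pics/ and viewed, and the job is handed in when it is done.

```bash
ls; mkdir -p pics; python3 - <<'E'
from bench import arm, imaging
import cv2, numpy as np
print(arm.read_state(), arm.nose_length)
for n in ("side","top"):
    p,d=imaging.get_image(n); cv2.imwrite(f"pics/{n}0.png",p); np.savez(f"{n}0.npz",p=p,d=d)
    m=imaging.camera_model(n); print(n,m)
E
```

```text
pics
{'clock': 0.0, 'joints': array([-8.98401200e-01,  3.85554957e-01,  6.63527958e-03, -5.22352871e-04,
       -1.19400449e+00, -2.58580884e-01]), 'joint_vel': array([-1.49385079e-03, -3.13001632e-04,  4.72357051e-04,  7.18858730e-05,
        9.40981376e-04,  2.21687349e-03]), 'joint_efforts': array([-8.92203661e-04, -3.92291200e+01,  1.88397825e+01,  4.18615893e+00,
       -4.56692316e-03, -4.51686390e-06]), 'position': array([ 251.16114118, -571.84788386,  302.82261448]), 'ee_rot': array([ 5.46841476e-01,  8.37235456e-01,  5.65018630e-04, -9.33598273e-04]), 'contact_force': array([ 0.31186219,  0.20511049, -0.67927816]), 'wrist_torque': array([-0.0257036 ,  0.04822904,  0.07431085]), 'gripper_width': 85.37477988136949} 72.6
side {'vfov': 54.83355035375293, 'cx': 258.9332686412031, 'cy': 185.29372264766567, 'T': array([[-9.89765773e-01,  8.55470487e-02, -1.14216536e-01,
         4.59676515e+02],
       [-1.42671659e-01, -6.09587569e-01,  7.79774194e-01,
         8.56565063e+02],
       [-2.91759942e-03,  7.88089270e-01,  6.15554051e-01,
         7.46604994e+02],
       [ 0.00000000e+00,  0.00000000e+00,  0.00000000e+00,
         1.00000000e+00]])}
top {'vfov': 53.64061381953989, 'cx': 254.05461545437254, 'cy': 192.63623354993544, 'T': array([[ 1.20156666e-02,  9.99123426e-01, -4.00999112e-02,
         5.07344992e+02],
       [-9.99799012e-01,  1.13608126e-02, -1.65186775e-02,
        -2.46763933e+01],
       [-1.60486301e-02,  4.02903345e-02,  9.99059123e-01,
         1.40787719e+03],
       [ 0.00000000e+00,  0.00000000e+00,  0.00000000e+00,
         1.00000000e+00]])}
```

View pics/side0.png

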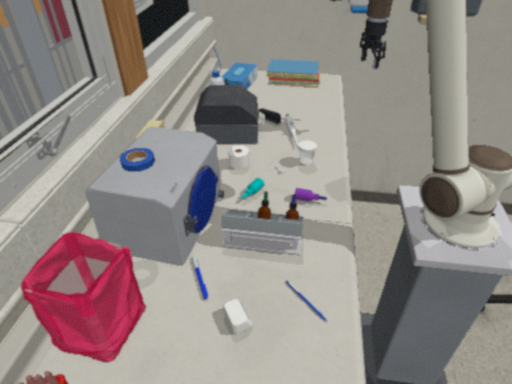

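View pics/top0.png

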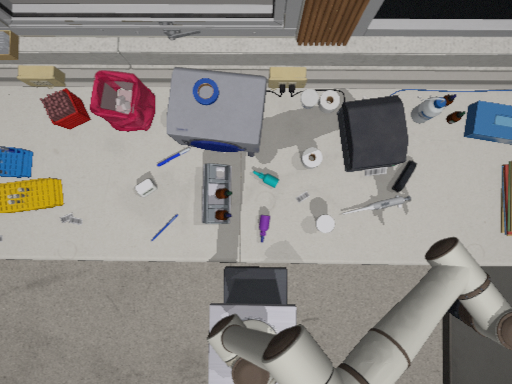

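```bash
cat > h.py <<'E'
import numpy as np, cv2
from bench import arm, imaging
def cam(n):
    m=imaging.camera_model(n); f=192/np.tan(np.radians(m["vfov"])/2); return f,m["cx"],m["cy"],np.array(m["T"])
def ray(n,u,v):
    f,cx,cy,T=cam(n); d=np.array([(u-cx)/f,-(v-cy)/f,-1.0]); return T[:3,3],T[:3,:3]@d
def onplane(n,u,v,z):
    o,d=ray(n,u,v); return o+d*(z-o[2])/d[2]
def cloud(n,d):
    f,cx,cy,T=cam(n); v,u=np.mgrid[:384,:512]
    P=np.stack([(u-cx)/f*d,-(v-cy)/f*d,-d],-1)
    return P@T[:3,:3].T+T[:3,3]
def proj(n,p):
    f,cx,cy,T=cam(n); q=T[:3,:3].T@(np.array(p)-T[:3,3]); return cx-f*q[0]/q[2], cy+f*q[1]/q[2]
def tri(a,b):
    (o1,d1),(o2,d2)=a,b; d1=d1/np.linalg.norm(d1); d2=d2/np.linalg.norm(d2)
    s=np.linalg.lstsq(np.stack([d1,-d2],1),o2-o1,rcond=None)[0]
    p,q=o1+s[0]*d1,o2+s[1]*d2; return (p+q)/2,np.linalg.norm(p-q)
E
python3 - <<'E'
from h import *
for n,r in (("side",(200,320,80+60,265)),("top",(190,350,150,250))):
    z=np.load(f"{n}0.npz"); p,d=z["p"],z["d"]
    x0,x1,y0,y1=r
    c=cv2.resize(p[y0:y1,x0:x1],None,fx=5,fy=5,interpolation=cv2.INTER_CUBIC); print(c.shape)
    cv2.imwrite(f"pics/{n}0z.png",c)
    C=cloud(n,d); print(n,"bench z", np.median(C[205:225,250:260,2]) if n=="top" else C[300,320])
z=np.load("top0.npz"); C=cloud("top",z["d"])
np.set_printoptions(precision=0,suppress=True,linewidth=250)
print(C[160:228:2,200:236:2,2])
E
```

```text
(625, 600, 3)
side bench z [394.14290866 323.8931003    0.77623108]
(500, 800, 3)
top bench z 0.3468988618583353
[[   2.    4.   -2.    0.   -1.   -4.    0.   -0.    4.   -2.    2.   -1.    1.   -0.   -3.    7.   -0.    3.]
 [  -1.    1.    2.    1.   -1.    1.   -5.    6.   -2.   -2.    2.   -2.    0.   -2.    3.   -5.    3.   -3.]
 [  -2.   -0.   59.   74.   90.   85.   77.   79.   74.   69.   66.   57.   57.   -5.   -0.   -3.    2.    2.]
 [   1.   -4.   60.   74.   90.   86.   80.   80.   72.   35.   36.   36.   39.   44.   41.   50.   -2.    4.]
 [   2.   -1.   58.   75.   93.   82.   81.   76.   72.   35.   29.   24.   22.   33.   45.   48.    5.   -1.]
 [   6.   -3.   56.   82.   83.   86.   78.   82.   73.   31.   30.   27.   21.   25.   41.   47.   -3.   -5.]
 [  -1.   -4.   61.   74.   87.   88.   78.   77.   70.   35.   29.   24.   20.   23.   39.   46.    3.   -5.]
 [   4.   -1.   59.   77.   91.   87.   80.   72.   72.   37.   29.   25.   23.   29.   40.   49.    1.    3.]
 [   1.    2.   59.   81.   88.   87.   79.   75.   73.   31.   23.   25.   19.   22.   42.   44.  
[... 2087 characters left out ...]
3.   88.  108.  109.    7.   -1.]
 [   0.    9.   73.   82.   87.   83.   73.   77.   54.   63.   78.   80.   90.   93.  104.  115.    2.    3.]
 [  -2.    5.   74.   84.   89.   83.   79.   80.   36.   50.   66.   73.   76.   72.   47.   12.    2.    3.]
 [  -1.   59.   68.   89.   92.   85.   77.   79.   34.   27.   24.   20.   23.   35.   48.   10.   -5.    1.]
 [   7.   55.   71.   87.   82.   82.   79.   73.   71.   65.   65.   57.   56.   53.   44.    9.   -0.   -1.]
 [   4.   -3.   -3.    1.    1.   -4.   -2.    0.   -0.    2.   -0.   -1.    0.    1.    7.   -1.    1.    0.]
 [   1.    1.    6.   -2.    2.    1.    2.    1.    3.   -0.   -2.   -0.    0.    6.   -1.    0.   -5.    2.]]
```

```bash
ls pics
```

```text
side0.png
side0z.png
top0.png
top0z.png
```

View pics/top0z.png

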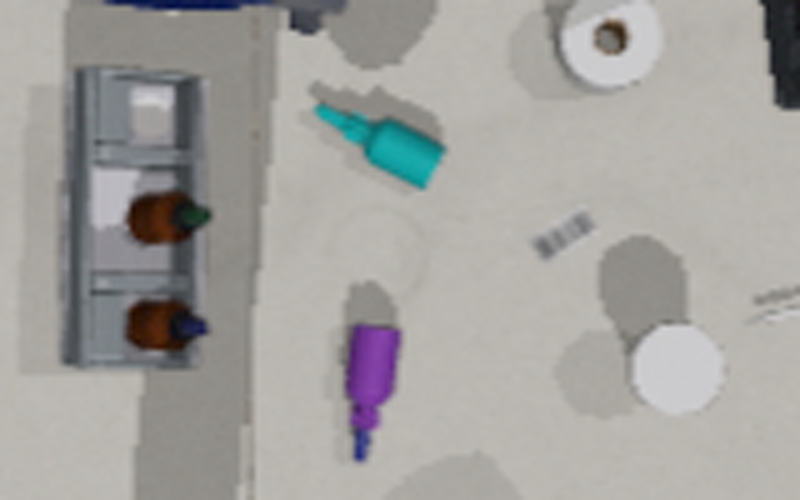

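View pics/side0z.png

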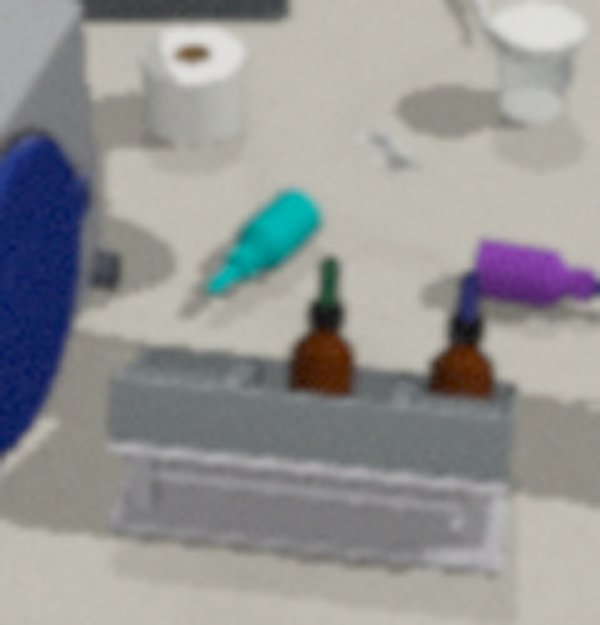

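```bash
python3 - <<'E'
from h import *
np.set_printoptions(precision=1,suppress=True)
z=np.load("top0.npz"); C=cloud("top",z["d"]); p=z["p"]; hsv=cv2.cvtColor(p,cv2.COLOR_BGR2HSV)
m=np.zeros((384,512),bool); m[160:228,196:236]=1
H=hsv[...,1]; amber=(p[...,2].astype(int)-p[...,0]>30)
# top face: z 50..95 , non-coloured
S=C[m&(C[...,2]>48)&(C[...,2]<96)&~amber&(H<90)]
print(len(S), S.min(0),S.max(0))
r=cv2.minAreaRect(S[:,:2].astype(np.float32)); print(r)
# silhouettes
mm=(m&(C[...,2]>48)&(C[...,2]<98)).astype(np.uint8)
mm=cv2.morphologyEx(mm,cv2.MORPH_OPEN,np.ones((3,3)))
ys,xs=np.nonzero(mm)
# left boundary line
L=[(v,xs[ys==v].min()) for v in range(166,224) if (ys==v).any()]
L=np.array(L); k=np.polyfit(L[:,0],L[:,1],1); print("left edge slope px/px",k, L[0],L[-1])
a=onplane("top",np.polyval(k,166)-.5,166,55); b=onplane("top",np.polyval(k,222)-.5,222,55); print(a,b,"yaw",np.degrees(np.arctan2(*(a-b)[[1,0]])))
# far and near edges
for c in (206,210,214,218,222): 
    q=ys[xs==c]; print(c,q.min(),q.max(), C[q.min(),c],C[q.max(),c])
# ridge: points with z>84
# bulbs
for nm,lo,hi in (("green",(45,60,20),(90,255,200)),("blue",(105,60,20),(130,255,200))):
  for n in ("top","side"):
    zz=np.load(f"{n}0.npz"); h=cv2.cvtColor(zz["p"],cv2.COLOR_BGR2HSV); k=cv2.inRange(h,lo,hi)
    R=np.zeros_like(k)
    if n=="top": R[180:225,215:240]=1
    else: R[185:225,255:302]=1
    k=k*R; v,u=np.nonzero(k); Cc=cloud(n,zz["d"])[k>0]
    print(nm,n,len(u),u.mean(),v.mean(),np.median(Cc,0))
# cup lid
k=((C[...,2]>60)&(C[...,2]<80)); R=np.zeros_like(k); R[205:245,305:345]=1; k&=R
v,u=np.nonzero(k); print("lid",len(u),u.mean(),v.mean(),np.median(C[k],0), onplane("top",u.mean(),v.mean(),69))
cn,_=cv2.findContours(k.astype(np.uint8),0,1); print(cv2.minEnclosingCircle(max(cn,key=len)))
E
```

```text
857 [452.1  83.5  48. ] [663.6 181.9  95.8]
((557.7596435546875, 132.0091094970703), (98.33447265625, 211.51490783691406), 89.56649017333984)
left edge slope px/px [ -0.  208.1] [166 204] [223 205]
[655.1 179.9  55. ] [454.9 181.3  55. ] yaw -0.40269055685032046
206 164 223 [660.2 168.4  74.3] [452.8 163.   87. ]
210 163 223 [662.6 152.8  85.2] [452.8 149.5  83.7]
214 164 223 [659.9 139.4  79.2] [452.7 136.6  74.8]
218 179 218 [607.8 125.5  70.4] [469.6 125.6  49.8]
222 179 219 [608.9 112.6  58.4] [466.9 109.2  70.5]
green top 19 228.3684210526316 192.94736842105263 [557.5  86.6 102.5]
green side 65 260.2 190.6 [592.1 -40.3  27.4]
blue top 19 227.57894736842104 214.94736842105263 [482.   89.2 100.1]
blue side 39 293.38461538461536 199.6153846153846 [478.3  88.  101.9]
lid 278 325.21223021582733 223.18705035971223 [ 457.2 -252.8   69.5] [ 456.7 -253.4   69. ]
((325.1470642089844, 223.0735321044922), 9.371390342712402)
```

```bash
python3 - <<'E'
from h import *
np.set_printoptions(precision=1,suppress=True)
z=np.load("top0.npz"); C=cloud("top",z["d"])
yaw=np.radians(-2.1); far=np.array([np.cos(yaw),np.sin(yaw)]); left=np.array([-np.sin(yaw),np.cos(yaw)])
Y=C[...,:2]@left; X=C[...,:2]@far
t=np.tan(np.radians(30))
e=C[...,2]-t*Y
m=np.zeros(e.shape,bool); m[163:223,207:226]=1
v=e[m&(C[...,2]>48)&(C[...,2]<93)]
h,b=np.histogram(v,bins=np.arange(-60,40,2)); print(list(zip(b.astype(int),h)))
pk=b[h.argmax()]+1
for _ in range(5): pk=np.median(v[abs(v-pk)<6])
print("c",pk,"Y at z=67.2:",(67.2-pk)/t)
on=m&(abs(e-pk)<6)&(C[...,2]>48)&(C[...,2]<93)
xx=X[on]; yy=Y[on]; print("X",np.percentile(xx,[0,1,99,100]),"Y",np.percentile(yy,[0,1,99,100]))
Xc=(np.percentile(xx,.5)+np.percentile(xx,99.5))/2; Yc=(67.2-pk)/t
g=Xc*far+Yc*left; print("top face centre",g, "floor centre", g+18*left)
fl=np.r_[g+18*left,36.]
U=np.r_[left*np.cos(np.pi/6),.5]; N=np.r_[-left*.5,np.cos(np.pi/6)]; Yr=np.r_[-far,0]
# draw model
for n in("top","side"):
  im=cv2.resize(np.load(f"{n}0.npz")["p"],None,fx=1,fy=1); x0,x1,y0,y1=(190,250,150,240) if n=="top" else (200,320,180,265)
  s=6; im=cv2.resize(im[y0:y1,x0:x1],None,fx=s,fy=s,interpolation=cv2.INTER_CUBIC)
  def dr(P,c):
    q=np.array([[(a-x0+.5)*s,(b-y0+.5)*s] for a,b in (proj(n,p) for p in P)]); cv2.polylines(im,[q.round().astype(int)],True,c,1)
  R=lambda c,hx,hy,z:[fl+U*(c[0]+i*hx)+Yr*(c[1]+j*hy)+N*z for i,j in((1,1),(1,-1),(-1,-1),(-1,1))]
  dr(R((0,0),44,106,36),(0,0,255)); dr(R((0,0),38,38,36),(0,255,255)); dr(R((-14,-76),24,24,36),(0,255,0)); dr(R((-14,76),24,24,36),(0,255,0)); dr(R((-14,-76),24,24,0),(255,0,0))
  cv2.imwrite(f"pics/m_{n}.png",im)
E
```

```text
[(np.int64(-60), np.int64(0)), (np.int64(-58), np.int64(2)), (np.int64(-56), np.int64(2)), (np.int64(-54), np.int64(4)), (np.int64(-52), np.int64(5)), (np.int64(-50), np.int64(2)), (np.int64(-48), np.int64(0)), (np.int64(-46), np.int64(0)), (np.int64(-44), np.int64(0)), (np.int64(-42), np.int64(0)), (np.int64(-40), np.int64(2)), (np.int64(-38), np.int64(0)), (np.int64(-36), np.int64(3)), (np.int64(-34), np.int64(6)), (np.int64(-32), np.int64(3)), (np.int64(-30), np.int64(7)), (np.int64(-28), np.int64(3)), (np.int64(-26), np.int64(9)), (np.int64(-24), np.int64(19)), (np.int64(-22), np.int64(30)), (np.int64(-20), np.int64(81)), (np.int64(-18), np.int64(111)), (np.int64(-16), np.int64(118)), (np.int64(-14), np.int64(105)), (np.int64(-12), np.int64(45)), (np.int64(-10), np.int64(20)), (np.int64(-8), np.int64(3)), (np.int64(-6), np.int64(6)), (np.int64(-4), np.int64(13)), (np.int64(-2), np.int64(8)), (np.int64(0), np.int64(10)), (np.int64(2), np.int64(15)), (np.int64(4), np.int64(12)), (np.int64(6), np.int64(15)), (np.int64(8), np.int64(11)), (np.int64(10), np.int64(3)), (np.int64(12), np.int64(1)), (np.int64(14), np.int64(1)), (np.int64(16), np.int64(0)), (np.int64(18), np.int64(1)), (np.int64(20), np.int64(3)), (np.int64(22), np.int64(3)), (np.int64(24), np.int64(3)), (np.int64(26), np.int64(0)), (np.int64(28), np.int64(0)), (np.int64(30), np.int64(0)), (np.int64(32), np.int64(0)), (np.int64(34), np.int64(0)), (np.int64(36), np.int64(0))]
c -15.655682138295283 Y at z=67.2: 143.51025115930457
X [450.1 450.7 657.2 658.6] Y [116.4 119.9 184.5 187.2]
top face centre [559.1 123.1] floor centre [559.7 141.1]
```

View pics/m_top.png

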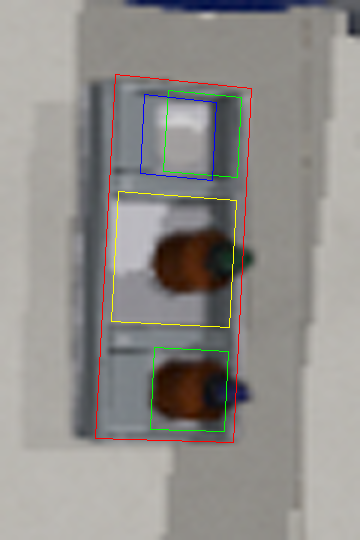

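View pics/m_side.png

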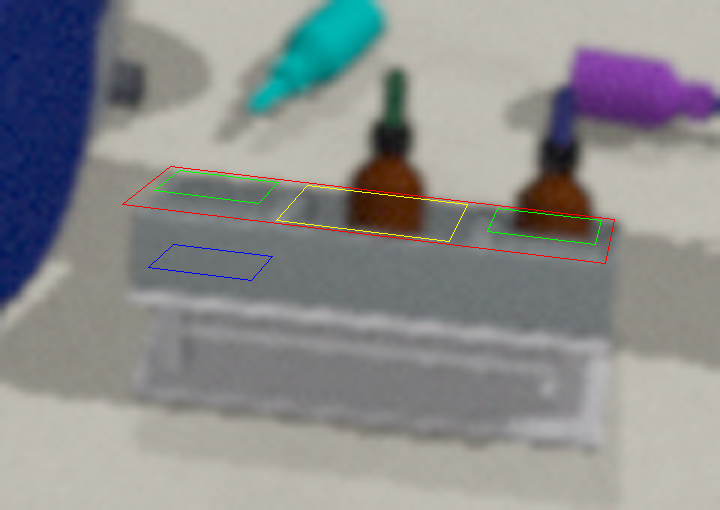

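```bash
python3 -m crank '{"delta_pos": [[0,0,0],[0,0,0],[0,0,0],[0,0,0],[0,0,0],[0,0,0],[0,0,0],[0,0,0]], "twist": [-0.12,-0.12,-0.12,-0.12,-0.12,-0.12,-0.12,-0.12]}' 0.65
python3 -m crank '{"delta_pos": [[0,0,0],[0,0,0],[0,0,0]], "twist": [-0.12,-0.042,0]}'
python3 - <<'E'
from h import *
s=arm.read_state(); from scipy.spatial.transform import Rotation as R
M=R.from_quat(s["ee_rot"]).as_matrix(); print(M, s["position"],s["gripper_width"],s["joints"])
print("to hover", M.T@(np.array([556,84,240])-s["position"]))
E
```

```text
clock: 0.77
position: [251.2, -572.0, 303.2]
ee_rot: [0.095, 0.995, 0.001, -0.0]
contact_force: [0.6, -0.6, -0.3]
gripper_width: 55.8
clock: 1.02
position: [251.2, -572.0, 303.3]
ee_rot: [0.017, 1.0, 0.001, -0.0]
contact_force: [0.8, -0.9, -0.3]
gripper_width: 55.7
[[-9.99405951e-01  3.44591349e-02 -5.59767721e-04]
 [ 3.44585031e-02  9.99405522e-01  1.10161211e-03]
 [ 5.97395552e-04  1.08166894e-03 -9.99999237e-01]] [ 251.23864794 -572.01446507  303.30416796] 55.72392193751689 [-8.98384068e-01  3.85189260e-01  7.20429502e-03 -2.66974961e-04
 -1.19402185e+00  8.64016790e-01]
to hover [-282.01285     666.0578175    63.85619754]
```

```bash
python3 -m crank '{"delta_pos": [[-0.015,0.033,0],[-0.015,0.033,0],[-0.015,0.033,0],[-0.015,0.033,0],[-0.015,0.033,0],[-0.015,0.033,0],[-0.015,0.033,0],[-0.015,0.033,0]], "twist": [0,0,0,0,0,0,0,0]}'
python3 -m crank '{"delta_pos": [[-0.014,0.033,0],[-0.014,0.033,0],[-0.014,0.033,0],[-0.014,0.033,0],[-0.014,0.033,0],[-0.014,0.033,0],[-0.014,0.033,0],[-0.014,0.033,0]], "twist": [0,0,0,0,0,0,0,0]}'
python3 -m crank '{"delta_pos": [[-0.012,0.030,0],[-0.012,0.030,0.010],[-0.012,0.030,0.020],[-0.012,0.030,0.020],[-0.002,0.015,0.010],[0,0,0]], "twist": [0,0,0,0,0,0]}'
cat > go.py <<'E'
import sys
from h import *
from scipy.spatial.transform import Rotation as R
s=arm.read_state(); M=R.from_quat(s["ee_rot"]).as_matrix()
print("pos",s["position"].round(1),"w",round(s["gripper_width"],1),"yaw",np.degrees(np.arctan2(M[1,0],M[0,0])).round(2),"F",s["contact_force"].round(1),"t",s["clock"])
if len(sys.argv)>3: print("tool delta",(M.T@(np.array(list(map(float,sys.argv[1:4])))-s["position"])).round(1))
E
python3 go.py 556 84 155
```

```text
clock: 1.68
position: [380.7, -310.9, 303.8]
ee_rot: [0.018, 1.0, 0.0, -0.0]
contact_force: [1.3, -1.3, -0.2]
gripper_width: 55.4
clock: 2.35
position: [501.9, -50.9, 303.9]
ee_rot: [0.018, 1.0, 0.0, -0.0]
contact_force: [0.1, -1.0, 0.9]
gripper_width: 55.8
clock: 2.85
position: [555.7, 82.8, 240.5]
ee_rot: [0.017, 1.0, -0.001, -0.003]
contact_force: [-0.5, 0.6, -0.4]
gripper_width: 55.5
pos [555.7  82.8 240.5] w 55.5 yaw 178.09 F [-0.5  0.6 -0.4] t 2.85
tool delta [-0.7  1.4 85.5]
```

Check from the cameras before descending.

```bash
cat > snap.py <<'E'
import sys
from h import *
tag=sys.argv[1]; out=[]
roi={"side":(190,350,130,250),"top":(180,300,140,230)}
if len(sys.argv)>2: roi={"side":tuple(map(int,sys.argv[2].split(","))),"top":tuple(map(int,sys.argv[3].split(",")))}
for n in ("side","top"):
    p,d=imaging.get_image(n); np.savez(f"{n}_{tag}.npz",p=p,d=d)
    x0,x1,y0,y1=roi[n]; c=p[y0:y1,x0:x1]; s=400/c.shape[1]
    out.append(cv2.resize(c,(400,int(c.shape[0]*s)),interpolation=cv2.INTER_CUBIC))
h=max(o.shape[0] for o in out)
out=[cv2.copyMakeBorder(o,0,h-o.shape[0],0,0,cv2.BORDER_CONSTANT) for o in out]
cv2.imwrite(f"pics/{tag}.png",np.hstack(out))
E
python3 snap.py a
```

```text
(no output)
```

View pics/a.png

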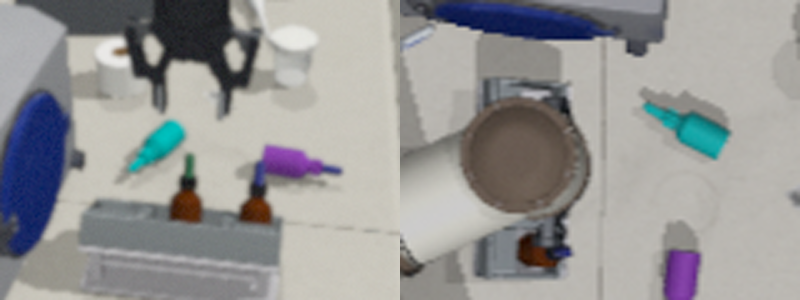

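```bash
python3 -m crank '{"delta_pos": [[0,0.001,0.02],[0,0,0.02],[0,0,0.018],[0,0,0.015],[0,0,0.010],[0,0,0]], "twist": [0,0,0,0,0,0]}'
python3 go.py 556 84 155
python3 snap.py b 230,300,150,210 180,300,140,230
```

```text
clock: 3.45
position: [555.4, 80.1, 159.8]
ee_rot: [0.019, 1.0, -0.0, -0.001]
contact_force: [-0.7, -0.2, 0.1]
gripper_width: 55.5
pos [555.4  80.1 159.8] w 55.5 yaw 177.87 F [-0.7 -0.2  0.1] t 3.45
tool delta [-0.4  3.9  4.8]
```

View pics/b.png

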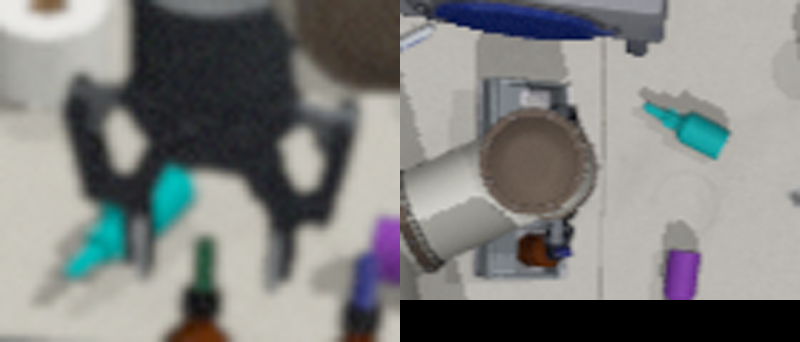

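```bash
python3 -m crank '{"delta_pos": [[-0.001,0.004,0.004],[0,0,0.004],[0,0,0]], "twist": [0,0,0]}'
python3 -m crank '{"delta_pos": [[0,0,0],[0,0,0],[0,0,0],[0,0,0],[0,0,0],[0,0,0]], "twist": [0,0,0,0,0,0]}' 0
python3 go.py
python3 snap.py c 230,300,150,210 180,300,140,230
```

```text
clock: 3.8
position: [557.5, 85.7, 152.8]
ee_rot: [0.018, 1.0, 0.0, 0.0]
contact_force: [0.3, 0.0, -0.4]
gripper_width: 55.5
clock: 4.3
position: [557.5, 85.5, 153.3]
ee_rot: [0.017, 1.0, -0.0, 0.0]
contact_force: [-1.2, 0.9, 3.8]
gripper_width: 19.8
pos [557.5  85.5 153.3] w 19.8 yaw 178.01 F [-1.2  0.9  3.8] t 4.3
```

View pics/c.png

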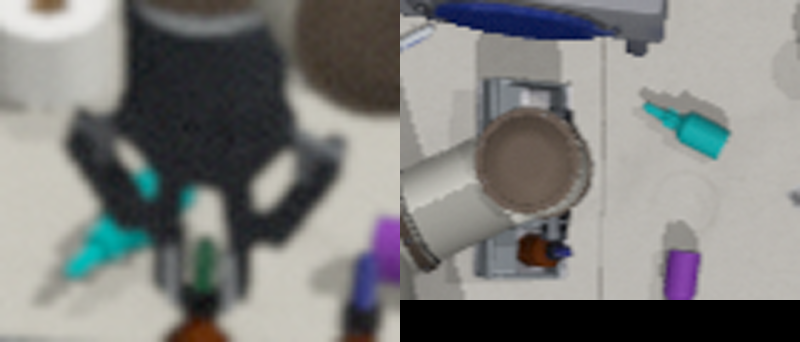

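```bash
python3 -m crank '{"delta_pos": [[0,-0.005,-0.0087],[0,-0.01,-0.0173],[0,-0.01,-0.0173],[0,-0.005,-0.0087],[0,0,0]], "twist": [0,0,0,0,0]}'
python3 -m crank '{"delta_pos": [[-0.013,0,0],[-0.02,0,0],[-0.02,0,0],[-0.015,0,0],[-0.008,0,0],[0,0,0],[0,0,0]], "twist": [0,0,0,0,0,0,0]}'
python3 go.py
python3 snap.py d 200,300,140,240 180,260,140,230
```

```text
clock: 4.82
position: [557.4, 54.8, 207.2]
ee_rot: [0.018, 1.0, 0.001, 0.002]
contact_force: [-0.3, 0.7, -1.2]
gripper_width: 19.2
clock: 5.4
position: [631.7, 52.8, 203.7]
ee_rot: [0.018, 1.0, -0.0, -0.001]
contact_force: [-0.0, 1.1, -0.9]
gripper_width: 19.6
pos [631.7  52.8 203.7] w 19.6 yaw 177.96 F [-0.   1.1 -0.9] t 5.4
```

View pics/d.png

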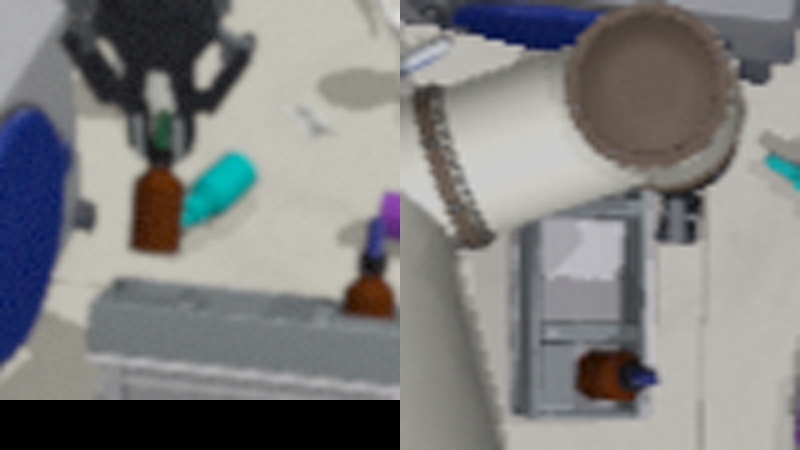

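```bash
cat > ax.py <<'E'
import sys
from h import *
np.set_printoptions(precision=2,suppress=True)
tag,x0,x1,y0,y1=sys.argv[1],*map(int,sys.argv[2:6])
z=np.load(f"side_{tag}.npz"); p,d=z["p"],z["d"]; C=cloud("side",d)
b,g,r=[p[...,i].astype(int) for i in range(3)]
m=(r-b>35)&(r>50); R=np.zeros_like(m); R[y0:y1,x0:x1]=1; m&=R&(d>0)
m=cv2.erode(m.astype(np.uint8),np.ones((3,3)))>0
v,u=np.nonzero(m); P=C[m]; print(len(P),"u",u.min(),u.max(),"v",v.min(),v.max())
yaw=np.radians(-2.0); far=np.array([np.cos(yaw),np.sin(yaw)]); left=np.array([-np.sin(yaw),np.cos(yaw)])
X=P[:,:2]@far; Y=P[:,:2]@left; Z=P[:,2]
um=np.median(u); print("X mid",(np.percentile(X,3)+np.percentile(X,97))/2)
xm=(np.percentile(X,3)+np.percentile(X,97))/2
c=abs(X-xm)<8
k=np.polyfit(Z[c],Y[c],1)
for _ in range(3):
    e=Y-np.polyval(k,Z); k=np.polyfit(Z[c&(abs(e)<6)],Y[c&(abs(e)<6)],1)
th=np.degrees(np.arctan(-k[0])); print("lean right deg",th,"surface Y at z=",[(zz,np.polyval(k,zz).round(1)) for zz in (Z.min(),np.median(Z),Z.max())])
# tilt within row plane
kk=np.polyfit(Z,X,1); print("row lean deg",np.degrees(np.arctan(kk[0])))
E
python3 ax.py d 225 250 180 205; python3 ax.py d 280 300 205 220; python3 ax.py a 255 275 195 215
```

```text
142 u 235 243 v 183 201
X mid 623.6782632701418
lean right deg 31.631951770675194 surface Y at z= [(np.float64(88.58759144807482), np.float64(128.0)), (np.float64(111.32246466189116), np.float64(114.0)), (np.float64(132.42192295343432), np.float64(101.0))]
row lean deg 3.450499015054105
55 u 288 296 v 210 217
X mid 474.1329652244414
lean right deg 44.398967856301 surface Y at z= [(np.float64(65.80360163681712), np.float64(142.0)), (np.float64(75.05497435711345), np.float64(132.9)), (np.float64(81.45263165652807), np.float64(126.7))]
row lean deg 17.23289238019655
43 u 260 268 v 207 213
X mid 550.1109751843659
lean right deg 43.14656221360669 surface Y at z= [(np.float64(68.55463656290215), np.float64(141.5)), (np.float64(74.46758560057026), np.float64(136.0)), (np.float64(82.0130729682063), np.float64(128.9))]
row lean deg 11.104287533007648
```

```bash
python3 -m crank '{"delta_pos": [[-0.001,0.0056,-0.0033],[0,0.005,0.0087],[0,0.004,0.0069],[0,0,0],[0,0,0]], "twist": [0,0,0,0,0]}'
python3 go.py
python3 snap.py e 200,300,165,240 180,260,140,230; python3 ax.py e 225 250 180 215
```

```text
clock: 5.92
position: [633.3, 67.8, 191.6]
ee_rot: [0.017, 1.0, -0.0, -0.001]
contact_force: [-0.6, -0.6, -1.5]
gripper_width: 19.8
pos [633.3  67.8 191.6] w 19.8 yaw 178.04 F [-0.6 -0.6 -1.5] t 5.9167
134 u 233 242 v 190 208
X mid 624.7984752773965
lean right deg 31.64214722731703 surface Y at z= [(np.float64(75.395184601437), np.float64(143.2)), (np.float64(100.37261189594767), np.float64(127.8)), (np.float64(118.50328183382078), np.float64(116.7))]
row lean deg 6.167568557945917
```

View pics/e.png

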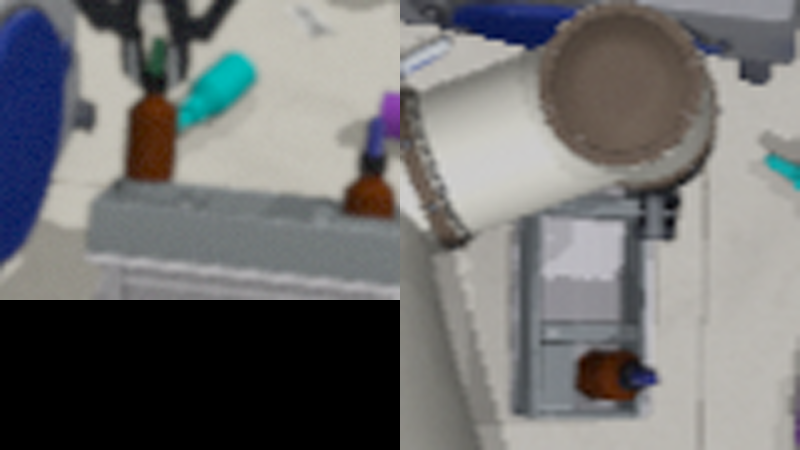

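```bash
python3 -m crank '{"delta_pos": [[-0.001,0.004,0.0069],[0,0.004,0.0069],[0,0.004,0.0069],[0,0,0]], "twist": [0,0,0,0]}'
python3 go.py
python3 snap.py f 200,300,165,240 180,260,140,230; python3 ax.py f 225 250 180 225
```

```text
clock: 6.35
position: [634.4, 79.9, 169.5]
ee_rot: [0.017, 1.0, -0.0, -0.002]
contact_force: [-0.5, 0.5, -0.4]
gripper_width: 19.4
pos [634.4  79.9 169.5] w 19.4 yaw 178.01 F [-0.5  0.5 -0.4] t 6.35
103 u 233 241 v 199 212
X mid 624.868661995539
lean right deg 37.2380526077027 surface Y at z= [(np.float64(66.54552654944587), np.float64(149.8)), (np.float64(84.01855797602593), np.float64(136.5)), (np.float64(96.17339656306854), np.float64(127.2))]
row lean deg 9.756653715664418
```

View pics/f.png

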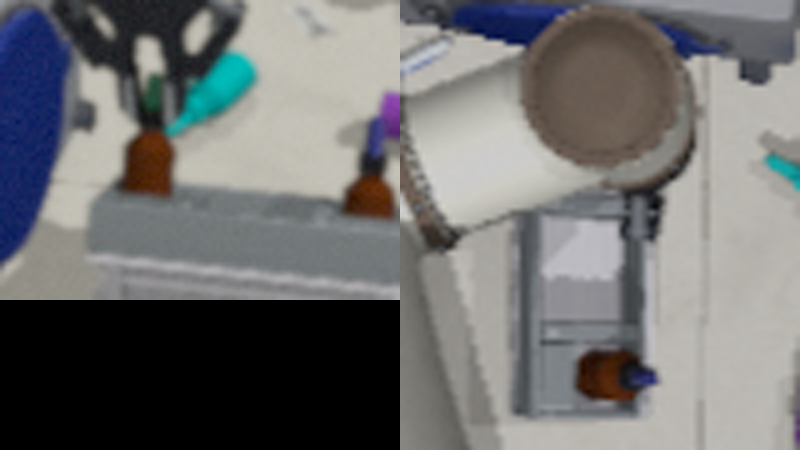

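```bash
python3 -m crank '{"delta_pos": [[0,0.0035,0.005],[0,0.003,0.005],[0,0,0],[0,0,0]], "twist": [0,0,0,0]}'
python3 go.py
```

```text
clock: 6.78
position: [635.4, 86.0, 161.5]
ee_rot: [0.017, 1.0, -0.0, -0.0]
contact_force: [0.4, 0.1, -0.8]
gripper_width: 19.3
pos [635.4  86.  161.5] w 19.3 yaw 178.01 F [ 0.4  0.1 -0.8] t 6.7833
```

```bash
python3 -m crank '{"delta_pos": [[0,0.0015,0.0026],[0,0.0012,0.002],[0,0,0],[0,0,0]], "twist": [0,0,0,0]}'
python3 go.py
python3 snap.py g 200,300,165,240 180,260,140,230
```

```text
clock: 7.12
position: [635.6, 88.5, 157.2]
ee_rot: [0.017, 1.0, -0.0, -0.0]
contact_force: [-0.5, 0.8, -0.4]
gripper_width: 19.5
pos [635.6  88.5 157.2] w 19.5 yaw 178.0 F [-0.5  0.8 -0.4] t 7.1167
```

View pics/g.png

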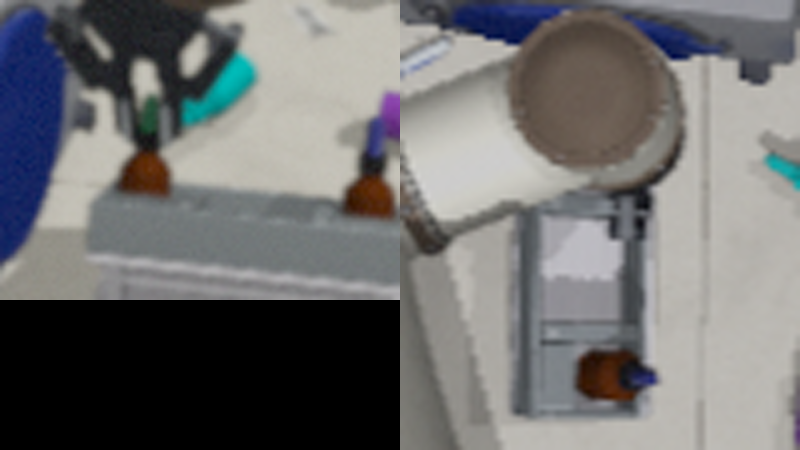

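```bash
python3 -m crank '{"delta_pos": [[0,0.0008,0.0015],[0,0,0]], "twist": [0,0]}'
python3 -m crank '{"delta_pos": [[0,0,0],[0,0,0],[0,0,0],[0,0,0]], "twist": [0,0,0,0]}' 0.6
python3 -m crank '{"delta_pos": [[0,0,-0.01],[0,0,-0.025],[0,0,-0.035],[0,0,-0.035],[0,-0.03,-0.02],[0,-0.035,0],[0,-0.035,0],[0,-0.02,0]], "twist": [0,0,0,0,0,0,0,0]}'
python3 go.py
python3 snap.py i 200,350,120,240 180,260,140,230
```

```text
clock: 7.38
position: [635.9, 89.3, 156.1]
ee_rot: [0.017, 1.0, -0.0, 0.0]
contact_force: [0.6, -0.3, 1.1]
gripper_width: 19.5
clock: 7.72
position: [635.7, 89.3, 155.8]
ee_rot: [0.018, 1.0, 0.0, 0.0]
contact_force: [-0.7, 0.4, -0.4]
gripper_width: 51.4
clock: 8.38
position: [631.1, -33.2, 282.6]
ee_rot: [0.018, 1.0, 0.0, 0.001]
contact_force: [0.6, -0.3, -1.0]
gripper_width: 51.1
pos [631.1 -33.2 282.6] w 51.1 yaw 177.91 F [ 0.6 -0.3 -1. ] t 8.3833
```

View pics/i.png

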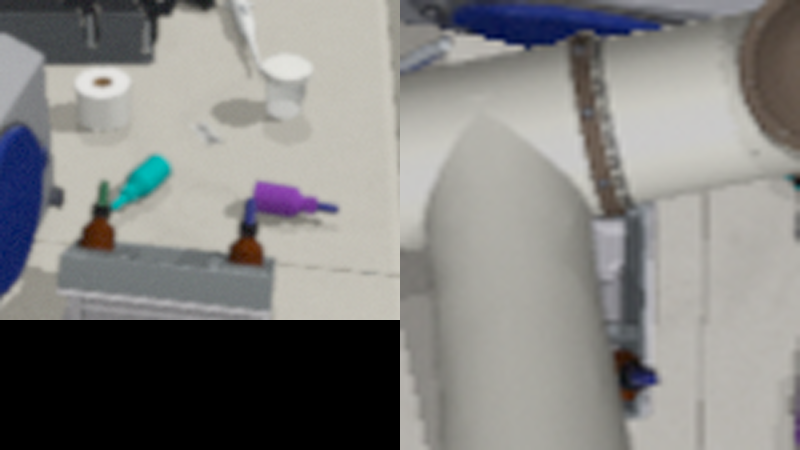

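```bash
python3 - <<'E'
from h import *
print(proj("side",(456.7,-253.4,69)), tri(ray("side",307.4,145.3),ray("top",325.2,223.2)))
z=np.load("side0.npz"); C=cloud("side",z["d"]); m=(abs(C[...,2]-68)<8); R=np.zeros_like(m); R[135:160,290:325]=1
m&=R; v,u=np.nonzero(m); print(len(u),u.mean(),v.mean(),u.min(),u.max(),C[m].mean(0))
E
python3 go.py 456.7 -253.4 150
```

```text
(np.float64(306.0661978038222), np.float64(144.20253806127636)) (array([ 454.13022933, -254.1999932 ,   64.35847565]), np.float64(4.698042211815613))
183 306.74863387978144 145.72677595628414 298 316 [ 453.95122285 -246.24061897   67.58673027]
pos [631.1 -33.6 281.9] w 51.3 yaw 177.76 F [-0.1  0.2 -0.7] t 8.4833
tool delta [ 165.8 -226.4  131.8]
```

```bash
python3 -m crank '{"delta_pos": [[0.02,-0.03,0],[0.02,-0.03,0],[0.02,-0.03,0],[0.02,-0.03,0],[0.025,-0.03,0.01],[0.025,-0.03,0.02],[0.02,-0.025,0.03],[0.01,-0.015,0.02]], "twist": [0,0,0,0,0,0,0,0]}' 1
python3 -m crank '{"delta_pos": [[0.005,-0.006,0],[0,0,0]], "twist": [0,0]}'
python3 go.py 455.5 -253 113
python3 snap.py j 250,350,90,190 280,360,180,260
```

```text
clock: 9.15
position: [463.7, -243.0, 202.7]
ee_rot: [0.018, 1.0, 0.0, -0.0]
contact_force: [-0.2, 0.6, 0.0]
gripper_width: 85.1
clock: 9.32
position: [460.3, -248.6, 203.3]
ee_rot: [0.018, 1.0, -0.0, -0.001]
contact_force: [0.5, 0.3, 1.1]
gripper_width: 85.8
pos [ 460.3 -248.6  203.3] w 85.8 yaw 177.92 F [0.5 0.3 1.1] t 9.3167
tool delta [ 4.5 -4.6 90.4]
```

View pics/j.png

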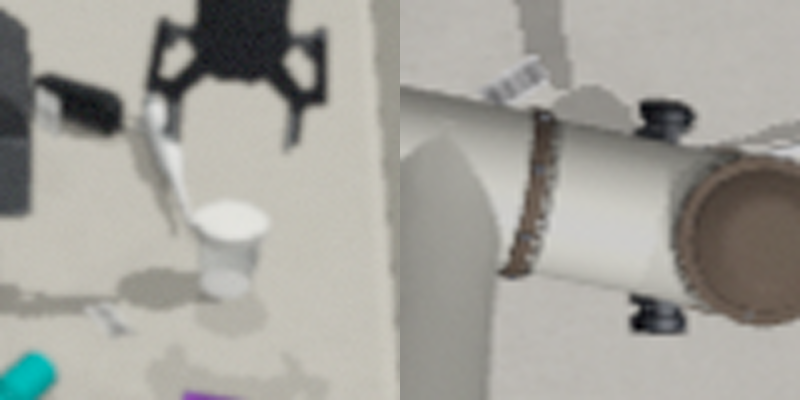

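```bash
python3 -m crank '{"delta_pos": [[0.0045,-0.0045,0.02],[0,0,0.025],[0,0,0.012],[0,0,0]], "twist": [0,0,0,0]}'
python3 go.py 455.5 -253 113
python3 snap.py k 270,350,100,180 280,360,180,260
```

```text
clock: 9.75
position: [457.0, -251.1, 145.3]
ee_rot: [0.017, 1.0, 0.0, -0.001]
contact_force: [0.1, 0.3, 0.7]
gripper_width: 85.7
pos [ 457.  -251.1  145.3] w 85.7 yaw 178.09 F [0.1 0.3 0.7] t 9.75
tool delta [ 1.4 -2.  32.3]
```

View pics/k.png

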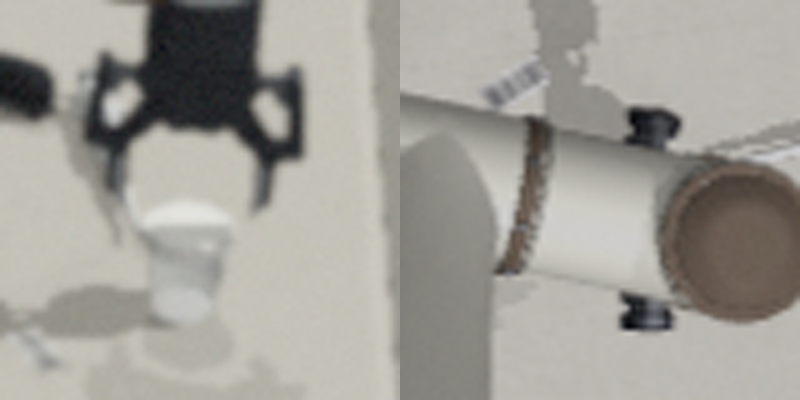

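```bash
python3 -m crank '{"delta_pos": [[0,-0.0015,0.015],[0,0,0.012],[0,0,0.005],[0,0,0]], "twist": [0,0,0,0]}'
python3 go.py 455.5 -253 113
python3 snap.py l 270,350,100,180 280,360,180,260
```

```text
clock: 10.18
position: [457.1, -253.6, 114.8]
ee_rot: [0.017, 1.0, -0.0, 0.0]
contact_force: [0.6, 0.1, 0.2]
gripper_width: 85.0
pos [ 457.1 -253.6  114.8] w 85.0 yaw 178.05 F [0.6 0.1 0.2] t 10.1833
tool delta [1.6 0.5 1.7]
```

View pics/l.png

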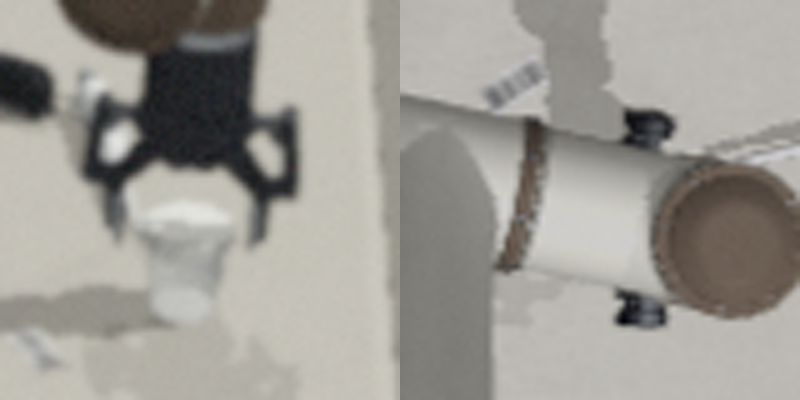

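```bash
python3 -m crank '{"delta_pos": [[0,0,0],[0,0,0],[0,0,0],[0,0,0],[0,0,0]], "twist": [0,0,0,0,0]}' 0
python3 -m crank '{"delta_pos": [[0,0,-0.01],[0,0,-0.02],[0,0,-0.03],[0,0,0],[0,0,0]], "twist": [0,0,0,0,0]}'
python3 go.py 565 235 280
python3 snap.py n 250,350,70,170 280,360,180,260
```

```text
clock: 10.7
position: [457.3, -254.1, 115.9]
ee_rot: [0.017, 1.0, -0.001, 0.001]
contact_force: [-1.1, 0.9, 5.2]
gripper_width: 64.1
clock: 11.12
position: [457.3, -254.0, 176.8]
ee_rot: [0.017, 1.0, -0.0, 0.003]
contact_force: [0.7, 0.2, -1.3]
gripper_width: 63.8
pos [ 457.3 -254.   176.8] w 63.8 yaw 177.99 F [ 0.7  0.2 -1.3] t 11.1167
tool delta [ -91.1  492.4 -103.2]
```

View pics/n.png

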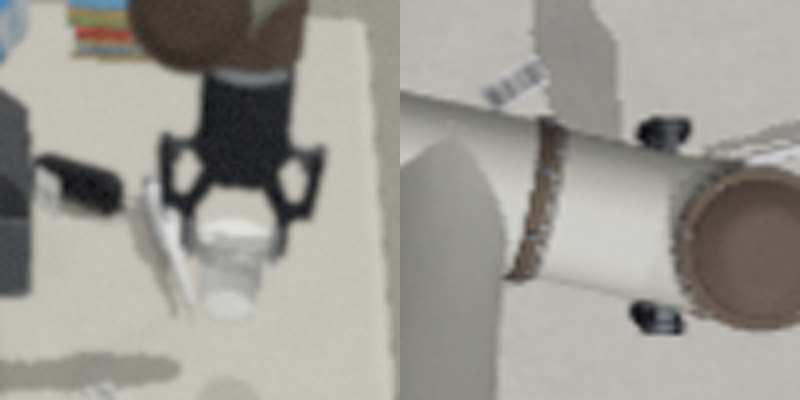

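```bash
python3 -m crank '{"delta_pos": [[0,0.01,-0.03],[0,0.02,-0.03],[-0.01,0.03,-0.025],[-0.01,0.037,0],[-0.01,0.037,0],[-0.01,0.037,0],[-0.01,0.037,0],[-0.01,0.037,0]], "twist": [0,0,0,0,0,0,0,0]}'
python3 -m crank '{"delta_pos": [[-0.01,0.037,0],[-0.01,0.037,0],[-0.007,0.037,0],[0,0.037,0],[0,0.037,0],[0,0.03,0],[0,0.02,0],[0,0,0]], "twist": [0,0,0,0,0,0,0,0]}'
cat > st.py <<'E'
from h import *
s=arm.read_state(); p=s["position"]; a=np.radians(2)
print("X,Y,z",(p[0]*np.cos(a)-p[1]*np.sin(a)).round(1),(p[0]*np.sin(a)+p[1]*np.cos(a)).round(1),p[2].round(1),"w",s["gripper_width"].round(1),"F",s["contact_force"].round(1),"t",s["clock"])
E
python3 st.py; python3 snap.py o 150,310,140,260 160,260,140,230
```

```text
clock: 11.88
position: [524.4, -9.4, 258.2]
ee_rot: [0.018, 1.0, -0.0, -0.001]
contact_force: [0.5, -0.1, 0.0]
gripper_width: 64.1
clock: 12.55
position: [559.8, 226.4, 257.3]
ee_rot: [0.015, 1.0, -0.001, -0.001]
contact_force: [-0.3, -0.4, -0.7]
gripper_width: 63.8Traceback (most recent call last):
  File "st.py", line 3, in <module>
    print("X,Y,z",(p[0]*np.cos(a)-p[1]*np.sin(a)).round(1),(p[0]*np.sin(a)+p[1]*np.cos(a)).round(1),p[2].round(1),"w",s["gripper_width"].round(1),"F",s["contact_force"].round(1),"t",s["clock"])
                                                                                                                      ^^^^^^^^^^^^^^^^^^^^^^^^
AttributeError: 'float' object has no attribute 'round'
```

View pics/o.png

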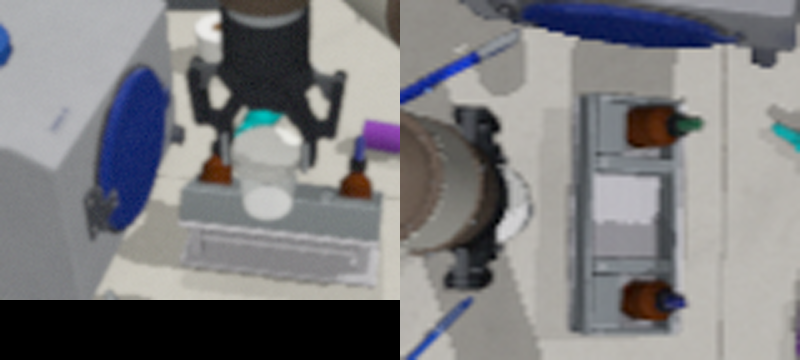

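```bash
sed -i 's/s\["gripper_width"\].round(1)/round(float(s["gripper_width"]),1)/' st.py
python3 -m crank '{"delta_pos": [[0,0,0.02],[0,0,0.025],[0,0,0.021],[0,-0.015,0],[0,-0.015,0],[0,0,0]], "twist": [0,0,0,0,0,0]}'
python3 st.py; python3 snap.py q 200,300,160,240 160,260,140,230
```

```text
clock: 13.15
position: [559.0, 190.4, 194.1]
ee_rot: [0.019, 1.0, 0.0, 0.0]
contact_force: [0.2, 1.0, 0.2]
gripper_width: 64.0
X,Y,z 552.1 209.8 194.1 w 64.0 F [0.2 1.  0.2] t 13.15
```

View pics/q.png

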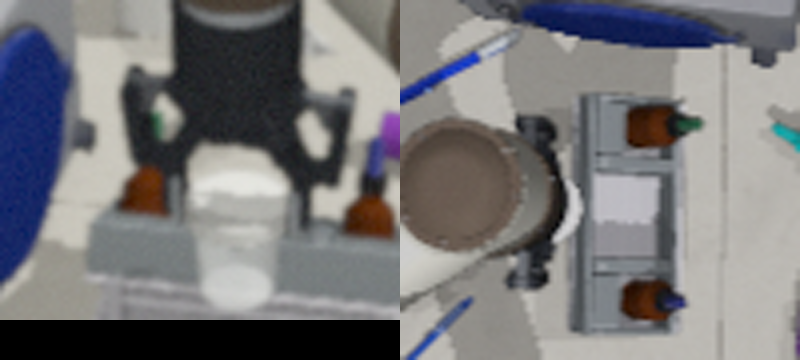

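```bash
python3 -m crank '{"delta_pos": [[0,0,0.003],[0,-0.005,0],[0,-0.005,0],[0,0,0]], "twist": [0,0,0,0]}'
python3 st.py
python3 -m crank '{"delta_pos": [[0,-0.004,0],[0,-0.004,0],[0,0,0]], "twist": [0,0,0]}'
python3 st.py; python3 snap.py r 200,300,160,240 160,260,140,230
```

```text
clock: 13.58
position: [559.8, 184.5, 192.4]
ee_rot: [0.017, 1.0, 0.002, 0.003]
contact_force: [-1.1, 6.6, 4.2]
gripper_width: 64.2
X,Y,z 553.0 203.9 192.4 w 64.2 F [-1.1  6.6  4.2] t 13.5833
clock: 13.83
position: [560.0, 176.9, 192.9]
ee_rot: [0.017, 1.0, 0.003, 0.003]
contact_force: [-1.4, 6.0, 5.5]
gripper_width: 63.8
X,Y,z 553.5 196.4 192.9 w 63.8 F [-1.4  6.   5.5] t 13.8333
```

View pics/r.png

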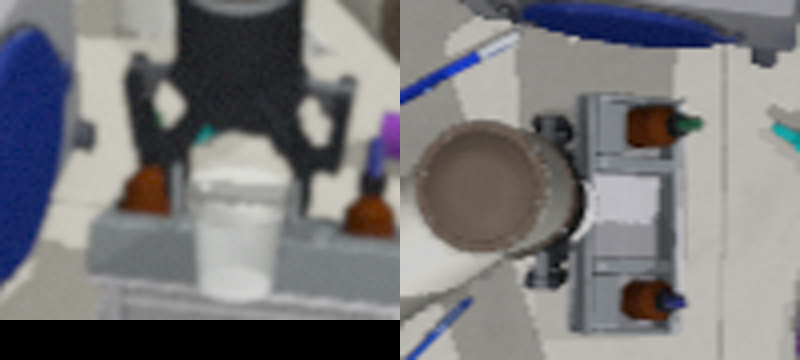

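```bash
python3 -m crank '{"delta_pos": [[0,-0.004,0],[0,-0.004,0],[0,-0.004,0],[0,0,0]], "twist": [0,0,0,0]}'
python3 st.py; python3 snap.py s 200,300,160,240 160,260,140,230
```

```text
clock: 14.27
position: [560.0, 164.6, 192.6]
ee_rot: [0.017, 1.0, 0.002, 0.004]
contact_force: [0.9, 5.2, 5.0]
gripper_width: 64.0
X,Y,z 553.9 184.1 192.6 w 64.0 F [0.9 5.2 5. ] t 14.2667
```

View pics/s.png

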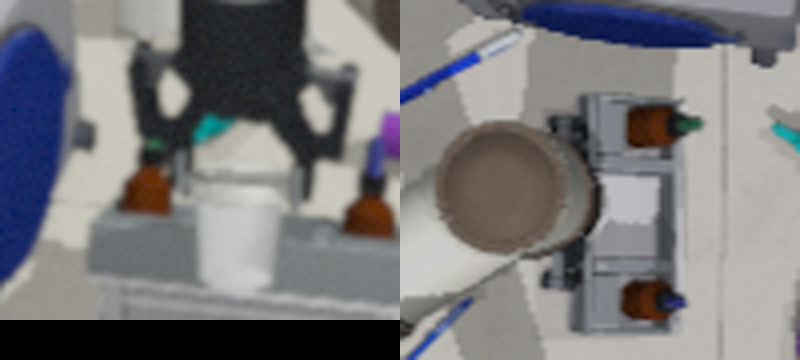

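```bash
cat > cx.py <<'E'
import sys
from h import *
np.set_printoptions(precision=1,suppress=True,linewidth=200)
tag,u0,u1,v0,v1=sys.argv[1],*map(int,sys.argv[2:6])
z=np.load(f"side_{tag}.npz"); C=cloud("side",z["d"]); a=np.radians(2)
for v in range(v0,v1,2):
    P=C[v,u0:u1]; Y=P[:,0]*np.sin(a)+P[:,1]*np.cos(a)
    print(v,np.median(Y).round(1),np.median(P[:,2]).round(1))
E
python3 cx.py s 255 263 198 236; echo; python3 cx.py q 255 263 198 240
```

```text
198 -4.3 0.0
200 4.8 0.1
202 178.0 142.0
204 196.7 152.2
206 214.2 160.8
208 218.0 158.2
210 219.3 152.8
212 217.9 145.2
214 219.5 140.8
216 222.9 136.6
218 224.3 131.8
220 226.3 126.8
222 229.1 122.6
224 230.3 117.4
226 231.6 111.3
228 233.3 106.7
230 235.9 102.6
232 238.0 97.0
234 201.2 52.7

198 -5.0 -0.8
200 6.2 0.1
202 13.6 -0.4
204 188.0 144.4
206 196.6 144.9
208 204.3 145.5
210 213.1 147.8
212 221.5 148.2
214 229.4 149.3
216 237.5 150.5
218 242.4 148.4
220 243.2 143.3
222 240.8 134.0
224 240.8 126.9
226 240.2 120.2
228 239.5 113.4
230 240.5 107.2
232 241.8 101.0
234 241.5 94.2
236 241.7 87.7
238 195.3 31.3
```

```bash
python3 -m crank '{"delta_pos": [[0,-0.004,0],[0,-0.004,0],[0,0,0]], "twist": [0,0,0]}'
python3 st.py; python3 snap.py t 200,300,160,240 160,260,140,230; python3 cx.py t 255 263 198 236
```

```text
clock: 14.62
position: [559.6, 156.6, 192.0]
ee_rot: [0.017, 1.0, 0.002, 0.003]
contact_force: [1.3, 6.4, 3.2]
gripper_width: 64.3
X,Y,z 553.8 176.0 192.0 w 64.3 F [1.3 6.4 3.2] t 14.6167
198 -4.3 -0.1
200 161.3 134.2
202 192.9 155.2
204 208.2 162.2
206 211.0 158.1
208 212.7 154.1
210 211.6 145.8
212 214.7 142.2
214 217.4 138.3
216 219.1 133.1
218 222.3 129.9
220 224.7 124.5
222 227.3 119.8
224 228.6 115.5
226 231.2 110.8
228 233.2 107.3
230 235.5 101.6
232 198.9 57.9
234 202.5 53.5
```

```bash
python3 -m crank '{"delta_pos": [[0,-0.003,0],[0,0,0],[0,0,-0.01],[0,0,-0.02],[0,-0.02,-0.01],[0,-0.02,0],[0,-0.02,0],[0,-0.015,0]], "twist": [0,0,0,0,0,0,0,0]}'
python3 -m crank '{"delta_pos": [[0,0,0.02],[0,0,0.01],[0,0,0],[0,0,0]], "twist": [0,0,0,0]}'
python3 st.py; python3 snap.py u 200,300,150,230 160,260,140,230; python3 cx.py u 257 262 184 220
```

```text
clock: 15.38
position: [554.0, 75.1, 230.2]
ee_rot: [0.018, 1.0, -0.001, -0.001]
contact_force: [0.0, -0.1, -0.4]
gripper_width: 64.4
clock: 15.72
position: [554.6, 76.8, 199.5]
ee_rot: [0.017, 1.0, -0.001, -0.001]
contact_force: [0.1, 0.5, 0.0]
gripper_width: 64.3
X,Y,z 551.6 96.1 199.5 w 64.3 F [0.1 0.5 0. ] t 15.7167
184 129.7 161.4
186 127.2 152.5
188 131.2 150.0
190 132.3 143.5
192 135.1 139.3
194 139.1 136.0
196 139.8 129.7
198 142.8 125.5
200 144.6 120.2
202 148.2 116.9
204 150.3 111.1
206 153.5 107.2
208 39.7 -1.1
210 50.7 -0.2
212 110.3 47.1
214 113.2 42.0
216 117.8 37.8
218 120.3 32.9
```

View pics/u.png

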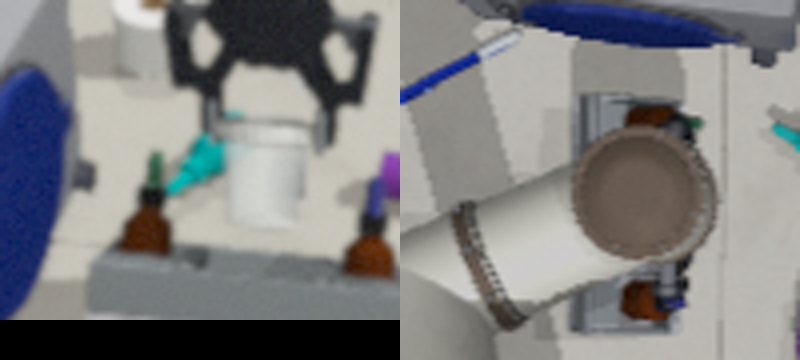

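```bash
python3 -m crank '{"delta_pos": [[0,0.005,0.0087],[0,0.0075,0.013],[0,0.0075,0.013],[0,0.0025,0.0043],[0,0,0],[0,0,0]], "twist": [0,0,0,0,0,0]}'
python3 st.py; python3 snap.py v 200,300,150,230 160,260,140,230; python3 cx.py v 257 262 196 220
```

```text
clock: 16.32
position: [556.0, 95.0, 163.8]
ee_rot: [0.017, 1.0, -0.004, -0.001]
contact_force: [0.9, -20.9, 13.9]
gripper_width: 63.8
X,Y,z 552.4 114.4 163.8 w 63.8 F [  0.9 -20.9  13.9] t 16.3167
196 142.2 131.6
198 141.6 124.5
200 144.4 120.0
202 147.5 115.9
204 151.2 112.1
206 153.5 107.7
208 156.4 103.5
210 160.8 100.3
212 163.6 95.4
214 165.0 88.8
216 169.4 87.4
218 172.2 82.6
```

View pics/v.png

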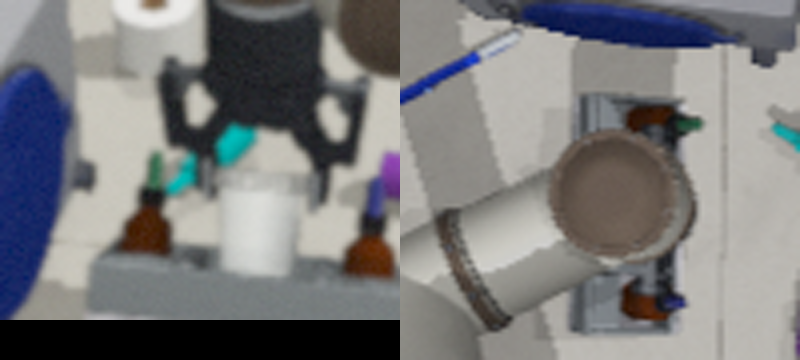

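```bash
python3 - <<'E'
from h import *
np.set_printoptions(precision=1,suppress=True,linewidth=200)
C=cloud("side",np.load("side_i.npz")["d"]); a=np.radians(2)
X=C[...,0]*np.cos(a)-C[...,1]*np.sin(a);Y=C[...,0]*np.sin(a)+C[...,1]*np.cos(a);Z=C[...,2]
U=Y*.866+Z*.5; N=-Y*.5+Z*.866
print("cols X",X[222,225:310:5])
for v in range(206,250,1): print(v, "u",np.median(U[v,258:268]).round(1),"n",np.median(N[v,258:268]).round(1),"z",np.median(Z[v,258:268]).round(1))
# divider
for u in (246,247,248,249,250,251,279,280,281,282,283,284): print(u,X[212:218,u],N[212:218,u])
E
python3 st.py; python3 -c "
from bench import arm; print(arm.read_state()['wrist_torque'])"
```

```text
cols X [644.2 630.8 618.2 604.2 591.9 578.2 565.5 552.2 538.7 526.3 513.5 500.4 487.9 475.2 462.7 450.4 438.4]
206 u 26.4 n -16.0 z -0.7
207 u 29.7 n -18.1 z -0.7
208 u 33.7 n -20.4 z -0.6
209 u 38.2 n -22.5 z -0.6
210 u 43.2 n -24.6 z 0.7
211 u 45.2 n -26.8 z -0.2
212 u 84.4 n -21.2 z 23.6
213 u 120.3 n -16.4 z 46.7
214 u 119.6 n -19.2 z 43.5
215 u 119.3 n -22.3 z 40.1
216 u 119.9 n -24.7 z 38.9
217 u 120.7 n -27.6 z 36.0
218 u 119.9 n -30.6 z 33.5
219 u 200.1 n -14.6 z 87.4
220 u 200.1 n -16.6 z 86.0
221 u 201.7 n -18.8 z 84.2
222 u 201.7 n -21.7 z 82.0
223 u 202.5 n -24.0 z 80.5
224 u 200.9 n -26.5 z 77.7
225 u 202.1 n -29.3 z 75.3
226 u 200.7 n -32.2 z 72.8
227 u 201.4 n -35.2 z 70.8
228 u 201.9 n -37.3 z 68.2
229 u 201.9 n -39.9 z 66.2
230 u 203.9 n -41.9 z 65.0
231 u 201.9 n -45.2 z 62.1
232 u 201.3 n -47.8 z 59.2
233 u 201.1 n -50.7 z 56.2
234 u 201.1 n -53.1 z 54.3
235 u 142.6 n -73.3 z 7.8
236 u 144.8 n -74.9 z 7.7
237 u 182.9 n -67.2 z 33.7
238 u 184.9 n -68.9 z 32.8
239 u 185.4 n -71.5 z 30.9
240 u 159.0 n -82.5 z 7.8
241 u 161.2 n -84.1 z 7.9
242 u 164.3 n -86.2 z 7.5
243
[... 539 characters left out ...]
] [-14.6 -14.5 -16.1 -20.3 -23.2 -26.5]
251 [590.3 588.9 589.2 589.4 589.2 589.8] [-16.4 -17.5 -21.2 -24.7 -27.7 -31.7]
279 [519.1 518.  511.8 510.6 509.4 508.2] [-25.8 -26.9 -13.8 -13.8 -14.  -14.3]
280 [515.5 515.4 509.2 507.6 506.5 505.3] [-23.9 -27.3 -13.9 -12.8 -13.3 -13.1]
281 [512.8 512.1 506.4 505.2 504.  502.9] [-24.4 -26.3 -13.5 -13.6 -13.4 -13.7]
282 [509.7 509.2 508.6 502.6 501.9 500.3] [-23.8 -26.2 -28.1 -13.6 -15.2 -13.7]
283 [507.  506.6 505.9 499.9 499.3 499.4] [-24.1 -26.9 -28.7 -13.5 -15.1 -19.2]
284 [503.7 503.4 502.9 497.7 497.3 497.3] [-22.9 -25.8 -28.1 -15.  -17.4 -21.2]
X,Y,z 552.3 114.4 163.9 w 64.0 F [  0.5 -19.9  12.2] t 16.4167
[-5.34606502 -0.07276079 -0.02455383]
```

```bash
python3 - <<'E'
from h import *
p=np.load("side_v.npz")["p"][170:240,215:310]
cv2.imwrite("pics/vz.png",cv2.resize(p,None,fx=8,fy=8,interpolation=cv2.INTER_CUBIC))
E
python3 -m crank '{"delta_pos": [[0,-0.002,-0.0035],[0,0,0]], "twist": [0,0]}'; python3 st.py
python3 -m crank '{"delta_pos": [[0,-0.002,-0.0035],[0,0,0]], "twist": [0,0]}'; python3 st.py
```

```text
clock: 16.58
position: [556.1, 96.1, 166.1]
ee_rot: [0.018, 1.0, -0.001, 0.001]
contact_force: [0.4, -8.7, 4.7]
gripper_width: 64.1
X,Y,z 552.4 115.4 166.1 w 64.1 F [ 0.4 -8.7  4.7] t 16.5833
clock: 16.75
position: [555.9, 95.9, 168.8]
ee_rot: [0.017, 1.0, 0.0, 0.001]
contact_force: [-0.4, -0.3, 0.4]
gripper_width: 64.0
X,Y,z 552.2 115.3 168.8 w 64.0 F [-0.4 -0.3  0.4] t 16.75
```

View pics/vz.png

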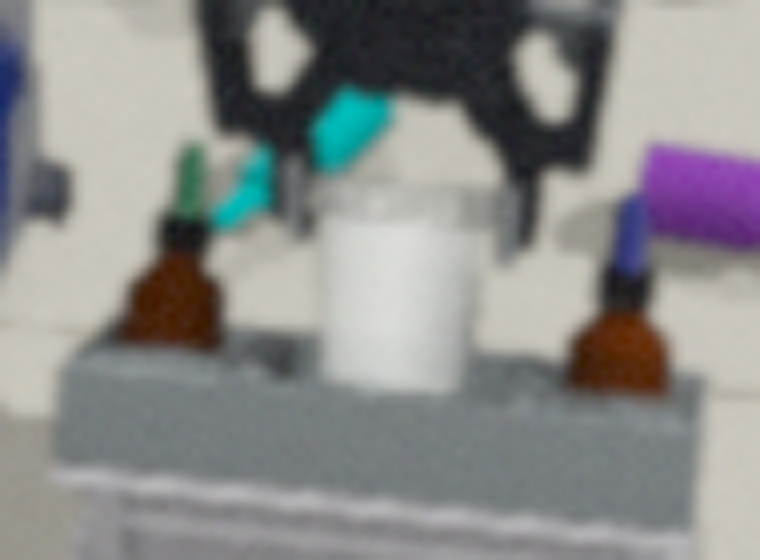

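```bash
python3 -m crank '{"delta_pos": [[0,-0.0075,-0.013],[0,0,0]], "twist": [0,0]}'; python3 st.py
python3 snap.py w 215,310,160,230 160,260,140,230; python3 cx.py w 257 262 188 222
python3 - <<'E'
from h import *
p=np.load("side_w.npz")["p"][160:230,215:310]
cv2.imwrite("pics/wz.png",cv2.resize(p,None,fx=8,fy=8,interpolation=cv2.INTER_CUBIC))
C=cloud("side",np.load("side_w.npz")["d"]); a=np.radians(2)
X=C[...,0]*np.cos(a)-C[...,1]*np.sin(a);Y=C[...,0]*np.sin(a)+C[...,1]*np.cos(a);Z=C[...,2]
np.set_printoptions(precision=0,suppress=True,linewidth=200)
print("X");print(X[204:222,248:276:2]);print("u");print((Y*.866+Z*.5)[204:222,248:276:2]);print("n");print((-Y*.5+Z*.866)[204:222,248:276:2])
E
```

```text
clock: 16.92
position: [556.2, 88.5, 182.7]
ee_rot: [0.017, 1.0, 0.001, 0.002]
contact_force: [0.5, 0.3, 0.2]
gripper_width: 63.9
X,Y,z 552.8 107.9 182.7 w 63.9 F [0.5 0.3 0.2] t 16.9167
188 135.1 152.3
190 137.6 148.1
192 136.1 140.0
194 140.4 136.6
196 142.3 131.9
198 146.5 129.1
200 148.3 123.4
202 152.8 121.0
204 156.1 116.1
206 156.8 110.2
208 162.1 108.9
210 164.4 103.9
212 110.4 46.5
214 113.8 41.7
216 117.2 37.5
218 118.9 31.6
220 183.3 86.0
X
[[618. 612. 605. 600. 569. 563. 557. 553. 547. 542. 537. 533. 528. 538.]
 [617. 610. 604. 599. 569. 563. 558. 552. 546. 542. 537. 532. 528. 538.]
 [616. 610. 603. 598. 569. 563. 557. 552. 546. 541. 537. 532. 528. 537.]
 [615. 610. 603. 597. 569. 562. 557. 552. 547. 541. 536. 532. 527. 537.]
 [615. 608. 602. 596. 568. 562. 556. 551. 546. 541. 536. 531. 527. 536.]
 [613. 607. 601. 595. 568. 562. 556. 551. 546. 541. 536. 531. 527. 536.]
 [612. 606. 600. 594. 567. 561. 556. 551. 545. 541. 536. 531. 527. 535.]
 [600. 594. 589. 594. 568. 561. 556. 550. 545. 540. 536. 531. 540. 534.]
 [597. 591. 588. 583. 577. 571. 566. 560. 545. 540. 535. 531
[... 2604 characters left out ...]
. -15. -14.   3.   3.   3.   2. -27. -26.]
 [-15. -15. -19. -19. -18. -18. -17. -17. -15. -16. -15. -15. -14. -28.]
 [-14. -18. -23. -21. -21. -21. -20. -20. -19. -18. -18. -16. -16. -15.]
 [-15. -20. -25. -25. -24. -23. -23. -22. -22. -21. -20. -19. -19. -18.]
 [-17. -23. -28. -27. -27. -26. -26. -25. -24. -23. -23. -23. -22. -21.]
 [-18. -26. -31. -30. -31. -30. -29. -28. -28. -27. -26. -25. -25. -24.]
 [-16. -15. -14. -14. -33. -32. -31. -30. -30. -30. -29. -28. -27. -27.]
 [-18. -18. -17. -16. -15. -15. -14. -13. -14. -31. -31. -31. -30. -29.]
 [-21. -20. -19. -19. -18. -18. -17. -16. -16. -15. -15. -15. -14. -33.]
 [-23. -23. -22. -21. -22. -20. -20. -19. -18. -18. -17. -16. -16. -16.]]
```

View pics/wz.png

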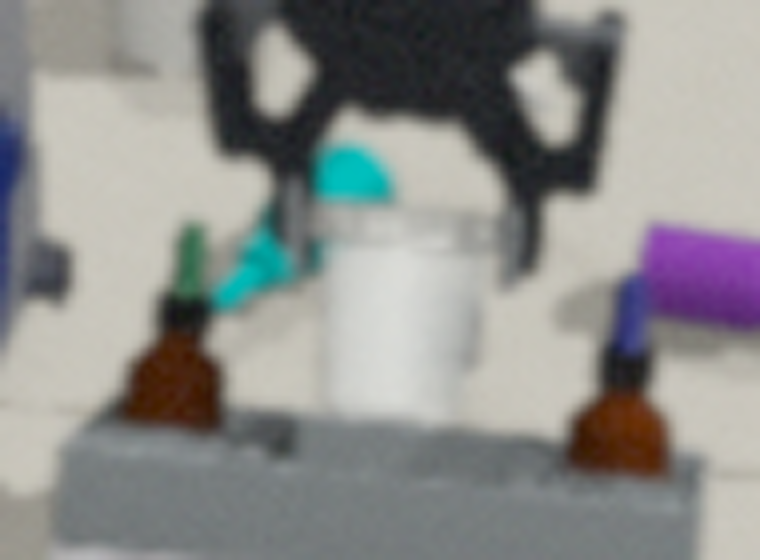

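```bash
python3 -m crank '{"delta_pos": [[0,-0.007,0.004],[0,0.005,0.0087],[0,0.0035,0.006],[0,0,0],[0,0,0]], "twist": [0,0,0,0,0]}'; python3 st.py
python3 snap.py x 215,310,160,230 160,260,140,230; python3 cx.py x 257 262 192 222
python3 - <<'E'
from h import *
p=np.load("side_x.npz")["p"][160:230,215:310]
cv2.imwrite("pics/xz.png",cv2.resize(p,None,fx=8,fy=8,interpolation=cv2.INTER_CUBIC))
E
```

```text
clock: 17.43
position: [555.1, 89.7, 161.5]
ee_rot: [0.017, 1.0, -0.0, -0.001]
contact_force: [-0.4, 1.3, 0.4]
gripper_width: 64.4
X,Y,z 551.6 109.0 161.5 w 64.4 F [-0.4  1.3  0.4] t 17.4333
192 131.1 135.7
194 135.3 132.8
196 137.8 128.2
198 136.9 120.4
200 140.6 116.8
202 141.9 111.0
204 146.3 107.9
206 148.3 102.7
208 151.6 99.5
210 154.7 94.6
212 157.5 89.8
214 160.2 85.2
216 166.0 83.5
218 120.9 32.9
220 182.9 85.7
```

View pics/xz.png

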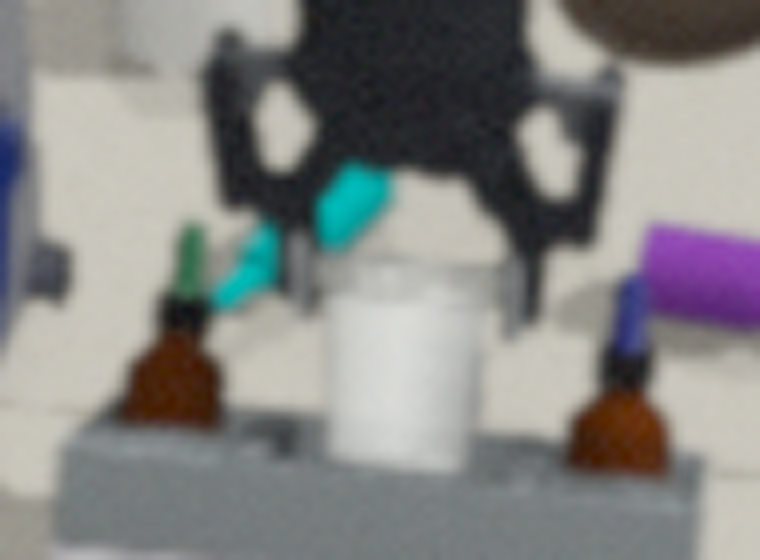

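```bash
python3 -m crank '{"delta_pos": [[0,0.0025,-0.0015],[0,0.004,0.007],[0,0.0035,0.006],[0,0,0]], "twist": [0,0,0,0]}'; python3 st.py
```

```text
clock: 17.87
position: [555.1, 99.8, 149.7]
ee_rot: [0.017, 1.0, -0.0, -0.001]
contact_force: [-0.3, 0.5, -0.7]
gripper_width: 63.8
X,Y,z 551.3 119.1 149.7 w 63.8 F [-0.3  0.5 -0.7] t 17.8667
```

```bash
python3 -m crank '{"delta_pos": [[0,0.003,0.0052],[0,0.003,0.0052],[0,0,0]], "twist": [0,0,0]}'; python3 st.py
python3 snap.py y 215,310,160,230 160,260,140,230
python3 - <<'E'
from h import *
p=np.load("side_y.npz")["p"][160:230,215:310]
cv2.imwrite("pics/yz.png",cv2.resize(p,None,fx=8,fy=8,interpolation=cv2.INTER_CUBIC))
E
```

```text
clock: 18.12
position: [556.1, 105.8, 140.2]
ee_rot: [0.017, 1.0, -0.0, -0.0]
contact_force: [0.2, 0.6, 0.7]
gripper_width: 64.1
X,Y,z 552.1 125.2 140.2 w 64.1 F [0.2 0.6 0.7] t 18.1167
```

View pics/yz.png

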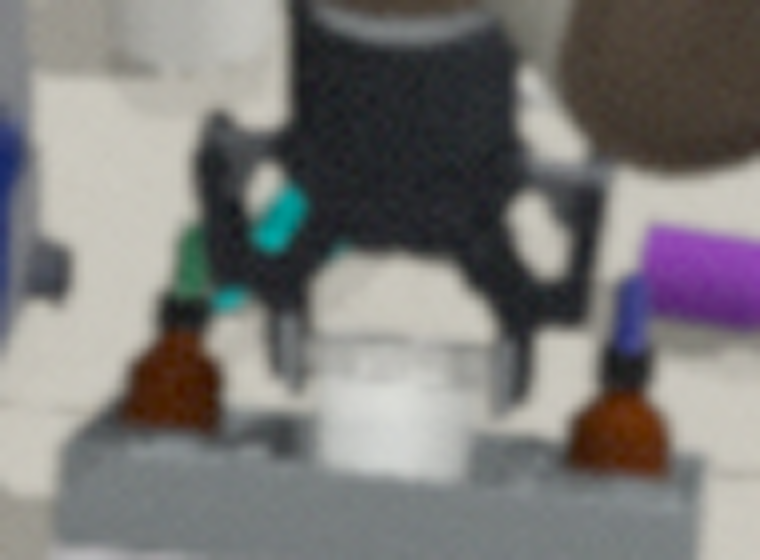

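```bash
python3 -m crank '{"delta_pos": [[0,0.0025,0.0043],[0,0,0],[0,0,0]], "twist": [0,0,0]}'; python3 st.py
python3 -m crank '{"delta_pos": [[0,0.0015,0.0026],[0,0,0],[0,0,0]], "twist": [0,0,0]}'; python3 st.py
```

```text
clock: 18.47
position: [556.2, 106.8, 139.7]
ee_rot: [0.017, 1.0, -0.001, 0.0]
contact_force: [-4.9, -4.6, 18.0]
gripper_width: 63.9
X,Y,z 552.1 126.1 139.7 w 63.9 F [-4.9 -4.6 18. ] t 18.4667
clock: 18.72
position: [556.3, 107.4, 139.6]
ee_rot: [0.016, 1.0, -0.002, 0.0]
contact_force: [-8.5, -9.7, 31.6]
gripper_width: 64.0
X,Y,z 552.2 126.7 139.6 w 64.0 F [-8.5 -9.7 31.6] t 18.7167
```

```bash
python3 -m crank '{"delta_pos": [[0,-0.0017,-0.003],[0,0,0]], "twist": [0,0]}'; python3 st.py
python3 snap.py z 215,310,160,230 160,260,140,230
python3 - <<'E'
from h import *
p=np.load("side_z.npz")["p"][160:230,215:310]
cv2.imwrite("pics/zz.png",cv2.resize(p,None,fx=8,fy=8,interpolation=cv2.INTER_CUBIC))
C=cloud("side",np.load("side_z.npz")["d"]); a=np.radians(2)
X=C[...,0]*np.cos(a)-C[...,1]*np.sin(a);Y=C[...,0]*np.sin(a)+C[...,1]*np.cos(a);Z=C[...,2]
for v in range(196,224): print(v,*[np.median(A[v,260:268]).round(1) for A in (X,Y*.866+Z*.5,-Y*.5+Z*.866,Z)])
E
```

```text
clock: 18.88
position: [556.1, 106.6, 139.8]
ee_rot: [0.017, 1.0, -0.001, 0.001]
contact_force: [-4.1, -3.6, 15.4]
gripper_width: 63.9
X,Y,z 552.1 125.9 139.8 w 63.9 F [-4.1 -3.6 15.4] t 18.8833
196 577.0 -15.3 8.5 0.2
197 576.4 -11.3 5.7 -0.9
198 575.5 -6.9 3.4 -0.2
199 574.6 -1.4 1.2 0.3
200 574.3 0.2 -1.8 -1.1
201 573.1 4.7 -3.9 -0.6
202 554.4 149.4 20.9 92.8
203 549.3 186.8 25.6 115.6
204 548.7 188.9 23.6 114.4
205 548.9 187.3 20.2 110.8
206 548.3 188.8 18.3 110.3
207 548.1 189.8 15.3 108.0
208 548.4 184.8 11.9 102.6
209 548.3 185.2 9.2 100.7
210 545.3 184.1 6.6 97.7
211 547.6 185.1 4.0 95.8
212 547.4 185.6 1.4 94.3
213 547.5 183.9 -1.6 90.3
214 547.0 184.9 -3.9 88.7
215 546.4 185.4 -6.5 87.4
216 546.5 185.5 -9.2 84.7
217 546.2 185.9 -11.8 82.7
218 545.9 186.1 -14.6 80.1
219 544.0 198.4 -14.8 86.6
220 543.5 201.5 -15.9 87.0
221 543.4 203.1 -18.7 85.4
222 541.8 202.8 -20.9 82.7
223 542.6 203.5 -23.6 81.5
```

View pics/zz.png

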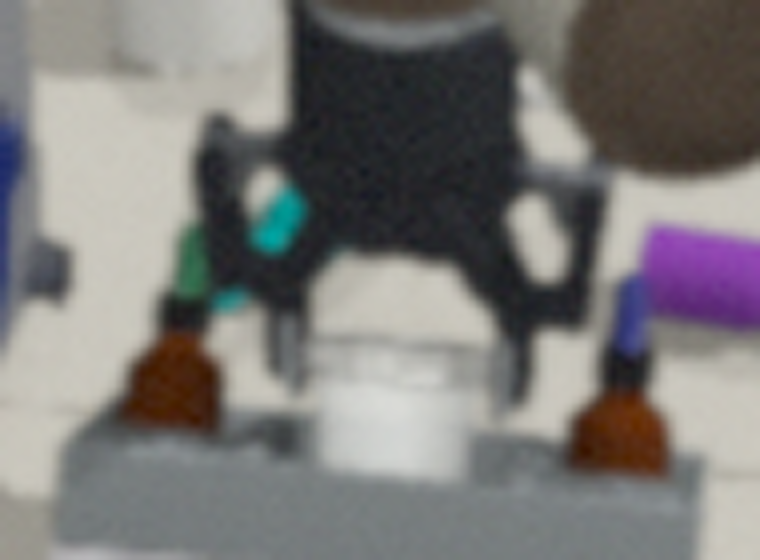

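```bash
python3 -m crank '{"delta_pos": [[0,-0.0008,-0.0015],[0,0,0]], "twist": [0,0]}'; python3 st.py
python3 -m crank '{"delta_pos": [[0,0,0],[0,0,0],[0,0,0],[0,0,0]], "twist": [0,0,0,0]}' 0.83; python3 st.py
python3 snap.py A 215,310,160,230 160,260,140,230
python3 - <<'E'
from h import *
p=np.load("side_A.npz")["p"][160:230,215:310]
cv2.imwrite("pics/Az.png",cv2.resize(p,None,fx=8,fy=8,interpolation=cv2.INTER_CUBIC))
C=cloud("side",np.load("side_A.npz")["d"]); a=np.radians(2)
X=C[...,0]*np.cos(a)-C[...,1]*np.sin(a);Y=C[...,0]*np.sin(a)+C[...,1]*np.cos(a);Z=C[...,2]
for v in range(200,224): print(v,*[np.median(A[v,260:268]).round(1) for A in (X,Y*.866+Z*.5,-Y*.5+Z*.866,Z)])
E
```

```text
clock: 19.15
position: [556.1, 106.3, 139.8]
ee_rot: [0.017, 1.0, -0.0, 0.0]
contact_force: [-2.3, -2.2, 8.8]
gripper_width: 63.8
X,Y,z 552.1 125.7 139.8 w 63.8 F [-2.3 -2.2  8.8] t 19.15
clock: 19.48
position: [555.9, 107.0, 137.9]
ee_rot: [0.018, 1.0, -0.0, -0.0]
contact_force: [-0.4, -0.2, 1.1]
gripper_width: 70.9
X,Y,z 551.9 126.3 137.9 w 70.9 F [-0.4 -0.2  1.1] t 19.4833
200 572.2 2.1 -1.2 -0.2
201 560.5 123.7 18.6 77.9
202 555.8 138.1 18.8 85.0
203 553.7 151.5 18.7 92.0
204 551.6 166.7 18.9 99.8
205 549.8 178.4 19.0 105.5
206 549.5 180.8 16.5 104.8
207 549.0 183.7 14.2 104.4
208 548.6 181.6 11.4 100.1
209 548.4 181.0 8.9 98.3
210 548.4 180.2 5.8 95.1
211 548.7 176.7 2.2 90.1
212 548.3 176.5 -0.3 88.2
213 548.0 177.2 -2.9 85.5
214 548.0 176.1 -6.1 82.8
215 547.9 176.2 -8.9 80.4
216 547.3 177.3 -11.2 78.5
217 547.2 176.1 -14.2 75.4
218 547.3 174.6 -17.1 72.9
219 544.1 199.3 -14.4 87.3
220 543.4 203.0 -15.8 87.5
221 543.0 202.5 -18.4 85.3
222 543.2 201.9 -21.4 82.7
223 542.9 201.9 -23.8 80.4
```

View pics/Az.png

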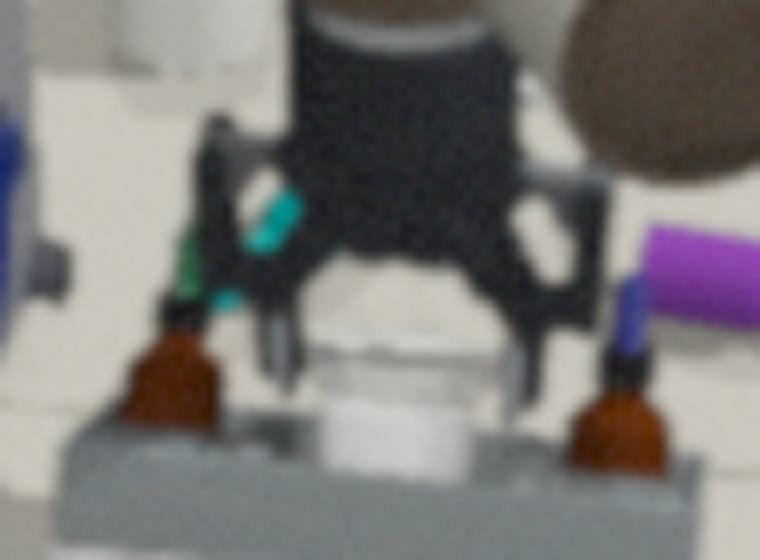

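```bash
python3 -m crank '{"delta_pos": [[0.001,0,0],[0,0,-0.002],[0,0,-0.004],[0,0,-0.006],[0,0,-0.01]], "twist": [0,0,0,0,0]}' 0.88; python3 st.py
python3 -m crank '{"delta_pos": [[0,0,-0.02],[0,0,-0.03],[0,0,-0.03],[0,-0.02,-0.03],[0,-0.03,-0.01],[0,-0.035,0],[0,-0.035,0],[0,-0.035,0]], "twist": [0,0,0,0,0,0,0,0]}'
python3 -m crank '{"delta_pos": [[0,-0.035,0],[0,-0.035,0],[0,-0.035,0],[0,-0.035,0],[0,0,0],[0,0,0]], "twist": [0,0,0,0,0,0]}'; python3 st.py
python3 snap.py B 200,300,160,240 180,260,150,230
python3 - <<'E'
from h import *
C=cloud("side",np.load("side_B.npz")["d"]); a=np.radians(2)
X=C[...,0]*np.cos(a)-C[...,1]*np.sin(a);Y=C[...,0]*np.sin(a)+C[...,1]*np.cos(a);Z=C[...,2]
for v in range(199,219): print(v,*[np.median(A[v,260:268]).round(1) for A in (X,Y*.866+Z*.5,-Y*.5+Z*.866,Z)])
U=Y*.866+Z*.5;N=-Y*.5+Z*.866
m=(abs(N-19)<3)&(X>505)&(X<600)&(U>90)&(U<200); print("lid X,u",(np.percentile(X[m],2)+np.percentile(X[m],98))/2,(np.percentile(U[m],2)+np.percentile(U[m],98))/2, X[m].min(),X[m].max())
for nm in("side","top"): cv2.imwrite(f"pics/B_{nm}.png",np.load(f"{nm}_B.npz")["p"])
E
python3 ax.py B 225 250 195 222; python3 ax.py B 280 302 200 225
```

```text
clock: 20.0
position: [554.7, 106.8, 160.4]
ee_rot: [0.018, 1.0, -0.0, -0.001]
contact_force: [-0.1, 0.5, 0.6]
gripper_width: 75.2
X,Y,z 550.6 126.1 160.4 w 75.2 F [-0.1  0.5  0.6] t 20.0
clock: 20.67
position: [549.3, -49.2, 282.2]
ee_rot: [0.017, 1.0, 0.0, 0.001]
contact_force: [0.8, -0.2, 0.2]
gripper_width: 75.1
clock: 21.17
position: [544.3, -189.7, 281.2]
ee_rot: [0.019, 1.0, -0.0, 0.0]
contact_force: [0.2, -0.0, -0.1]
gripper_width: 75.1
X,Y,z 550.6 -170.6 281.2 w 75.1 F [ 0.2 -0.  -0.1] t 21.1667
199 574.3 -2.9 1.3 -0.5
200 573.6 2.0 -1.0 -0.0
201 560.6 124.7 18.9 78.6
202 555.7 141.1 18.7 86.7
203 553.7 152.7 18.8 92.4
204 551.6 167.7 18.9 100.4
205 549.8 179.5 18.9 106.1
206 549.3 183.1 16.7 106.0
207 549.0 181.8 14.0 103.4
208 548.8 181.5 11.3 100.9
209 548.5 181.5 8.7 98.1
210 548.5 179.5 5.6 94.6
211 548.4 175.7 2.4 89.4
212 548.6 176.1 -0.6 87.5
213 548.1 177.8 -3.0 85.9
214 548.1 175.3 -6.1 82.4
215 547.9 176.2 -8.4 80.5
216 547.5 176.5 -11.2 78.0
217 547.4 176.0 -14.2 75.8
218 547.2 174.8 -16.7 72.6
lid X,u 550.2122127059092 153.89427142080575 519.1806316767887 582.4631165197012
58 u 233 240 v 203 211
X mid 626.6230498798064
lean right deg 44.95693334717987 surface Y at z= [(np.float64(66.72003442500022), np.float64(143.6)), (np.float64(76.18432137584335), np.float64(134.2)), (np.float64(83.13576113814042), np.float64(127.2))]
row lean deg 12.823639290237168
44 u 288 296 v 210 217
X mid 474.0217594928886
lean right deg 58.28046588957241 surface Y at z= [(np.float64(65.372209345192), np.float64(148.3)), (np.float64(73.82528497798137), np.float64(134.6)), (np.float64(80.75915334267495), np.float64(123.4))]
row lean deg 21.429846508940656
```

View pics/B.png

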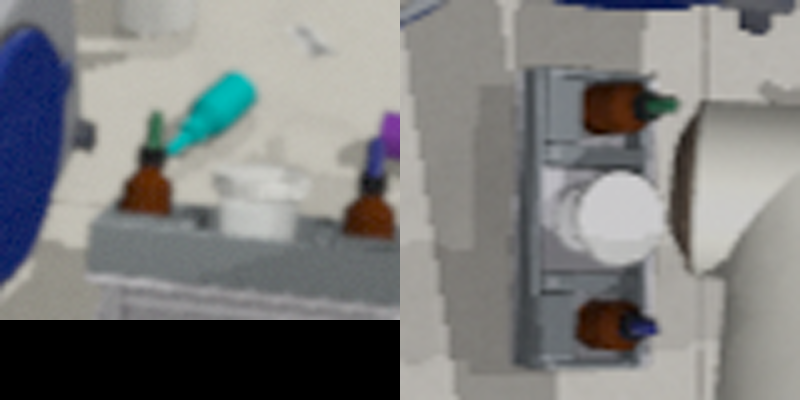

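View pics/B_side.png

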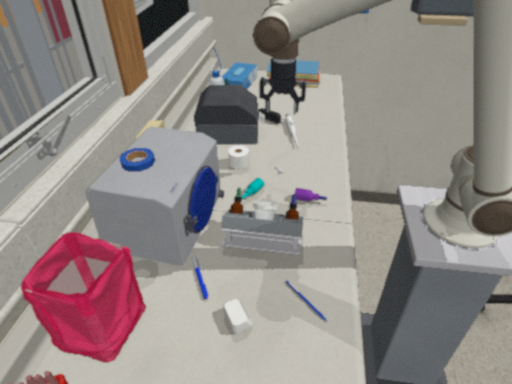

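```bash
python3 - <<'E'
from h import *
a=np.radians(2)
for n in ("side","top"):
  z=np.load(f"{n}_B.npz"); C=cloud(n,z["d"]); Cx,Y,Z=C[...,0],C[...,0]*np.sin(a)+C[...,1]*np.cos(a),C[...,2]
  X=C[...,0]*np.cos(a)-C[...,1]*np.sin(a); U=Y*.866+Z*.5;N=-Y*.5+Z*.866
  for nm,xc in (("far",627),("near",475)):
    m=(abs(X-xc)<22)&(N>-8)&(N<65)&(U>95)&(U<190)
    for lo,hi in ((-8,10),(12,30),(30,55)):
      k=m&(N>lo)&(N<hi); print(n,nm,lo,hi,k.sum(),"X",X[k].mean().round(1),"u",U[k].mean().round(1), "nmax",N[k].max().round(1) if k.any() else 0)
E
python3 st.py
```

```text
side far -8 10 82 X 629.0 u 150.6 nmax 9.7
side far 12 30 43 X 629.9 u 140.6 nmax 29.8
side far 30 55 30 X 629.8 u 135.1 nmax 49.1
side near -8 10 88 X 476.0 u 148.6 nmax 9.9
side near 12 30 48 X 476.0 u 143.9 nmax 29.0
side near 30 55 36 X 476.6 u 140.9 nmax 50.3
top far -8 10 60 X 629.7 u 147.6 nmax 9.6
top far 12 30 27 X 633.1 u 139.7 nmax 29.5
top far 30 55 21 X 632.3 u 133.3 nmax 54.2
top near -8 10 55 X 479.2 u 147.0 nmax 9.6
top near 12 30 25 X 479.7 u 140.9 nmax 29.5
top near 30 55 13 X 478.9 u 138.7 nmax 54.5
X,Y,z 550.9 -168.6 281.0 w 75.0 F [ 0.2 -0.1  0.2] t 21.2667
```

```bash
python3 go.py 633.6 77.4 210; python3 -m crank '{"delta_pos": [[-0.01,0.035,0],[-0.01,0.035,0],[-0.01,0.035,0],[-0.01,0.035,0],[-0.01,0.035,0.01],[-0.01,0.035,0.015],[-0.01,0.035,0.02],[-0.01,0.019,0.02]], "twist": [0,0,0,0,0,0,0,0]}' 0.45
python3 -m crank '{"delta_pos": [[0,0,0],[0,0,0]], "twist": [0,0]}'
python3 go.py 633.6 77.4 151
python3 snap.py D 215,290,150,220 180,260,150,230
```

```text
pos [ 544.6 -187.8  281. ] w 75.0 yaw 177.98 F [ 0.2 -0.1  0.2] t 21.2667
tool delta [-79.5 268.1  71.1]
clock: 21.93
position: [634.2, 78.5, 215.8]
ee_rot: [0.015, 1.0, 0.001, 0.001]
contact_force: [0.3, 0.2, -0.1]
gripper_width: 38.5
clock: 22.1
position: [633.3, 75.6, 214.0]
ee_rot: [0.015, 1.0, -0.001, -0.001]
contact_force: [-0.9, -0.4, 0.5]
gripper_width: 38.5
pos [633.3  75.6 214. ] w 38.5 yaw 178.23 F [-0.9 -0.4  0.5] t 22.1
tool delta [-0.5  1.8 63. ]
```

View pics/D.png

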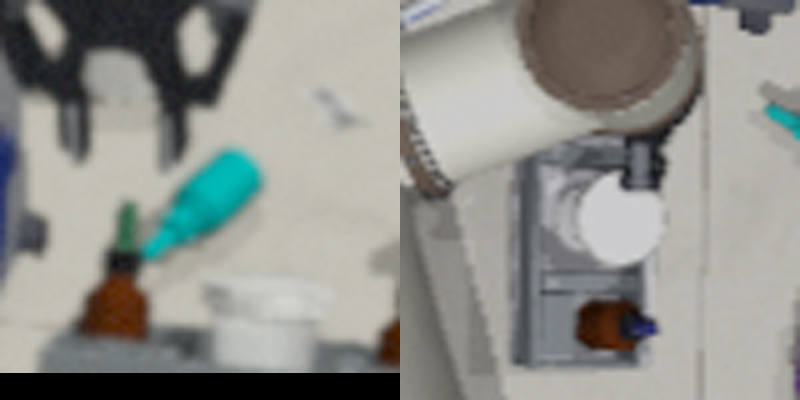

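```bash
python3 -m crank '{"delta_pos": [[0,0.001,0.02],[0,0,0.02],[0,0,0.01],[0,0,0]], "twist": [0,0,0,0]}'; python3 go.py 633.6 77.4 151
python3 snap.py E 215,290,150,220 180,260,150,230
```

```text
clock: 22.53
position: [632.7, 73.0, 164.0]
ee_rot: [0.018, 1.0, -0.0, -0.002]
contact_force: [-0.6, 0.8, 0.0]
gripper_width: 38.2
pos [632.7  73.  164. ] w 38.2 yaw 177.91 F [-0.6  0.8  0. ] t 22.5333
tool delta [-0.8  4.4 13. ]
```

View pics/E.png

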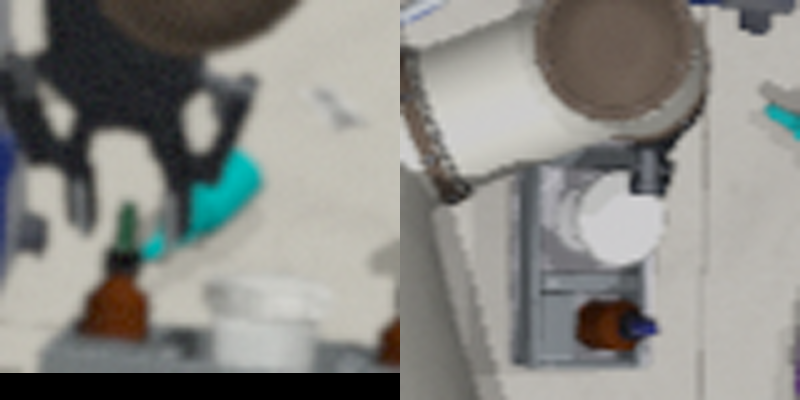

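```bash
python3 -m crank '{"delta_pos": [[0,0.004,0.006],[0,0,0.006],[0,0,0]], "twist": [0,0,0]}'
python3 -m crank '{"delta_pos": [[0,0,0],[0,0,0],[0,0,0],[0,0,0]], "twist": [0,0,0,0]}' 0; python3 st.py
```

```text
clock: 22.88
position: [633.7, 78.3, 152.6]
ee_rot: [0.018, 1.0, 0.0, -0.001]
contact_force: [-0.6, -1.0, -0.9]
gripper_width: 38.3
clock: 23.22
position: [634.2, 78.1, 153.6]
ee_rot: [0.017, 1.0, 0.0, 0.0]
contact_force: [0.1, -0.6, 0.3]
gripper_width: 19.1
X,Y,z 631.1 100.2 153.6 w 19.1 F [ 0.1 -0.6  0.3] t 23.2167
```

```bash
python3 -m crank '{"delta_pos": [[0,-0.0015,-0.0026],[0,0.0043,-0.0025],[0,0.0043,-0.0025],[0,0,0]], "twist": [0,0,0,0]}'; python3 st.py
python3 -m crank '{"delta_pos": [[0,0.0026,-0.0015],[0,0,0]], "twist": [0,0]}'; python3 st.py
python3 -m crank '{"delta_pos": [[0,0.0026,-0.0015],[0,0,0]], "twist": [0,0]}'; python3 st.py
```

```text
clock: 23.55
position: [633.8, 84.6, 161.1]
ee_rot: [0.017, 1.0, -0.001, -0.001]
contact_force: [-1.0, -5.3, -1.0]
gripper_width: 19.4
X,Y,z 630.5 106.7 161.1 w 19.4 F [-1.  -5.3 -1. ] t 23.55
clock: 23.72
position: [633.8, 86.8, 162.2]
ee_rot: [0.017, 1.0, -0.001, -0.001]
contact_force: [0.1, -5.1, -1.7]
gripper_width: 19.1
X,Y,z 630.4 108.9 162.2 w 19.1 F [ 0.1 -5.1 -1.7] t 23.7167
clock: 23.88
position: [633.8, 89.2, 163.5]
ee_rot: [0.018, 1.0, -0.001, -0.001]
contact_force: [-1.0, -6.3, -2.7]
gripper_width: 19.1
X,Y,z 630.3 111.2 163.5 w 19.1 F [-1.  -6.3 -2.7] t 23.8833
```

```bash
python3 -m crank '{"delta_pos": [[0,0.0017,-0.001],[0,0,0]], "twist": [0,0]}'; python3 st.py
python3 snap.py F 215,290,150,220 180,260,150,230; python3 ax.py F 225 250 185 225
```

```text
clock: 24.05
position: [633.9, 90.9, 164.4]
ee_rot: [0.018, 1.0, -0.001, -0.001]
contact_force: [-0.3, -5.7, -1.1]
gripper_width: 19.1
X,Y,z 630.3 112.9 164.4 w 19.1 F [-0.3 -5.7 -1.1] t 24.05
64 u 232 240 v 203 212
X mid 624.6799348403845
lean right deg 37.01207758325785 surface Y at z= [(np.float64(71.81057740734343), np.float64(150.6)), (np.float64(82.65959918561168), np.float64(142.4)), (np.float64(89.77999114130353), np.float64(137.0))]
row lean deg 16.022365240107124
```

View pics/F.png

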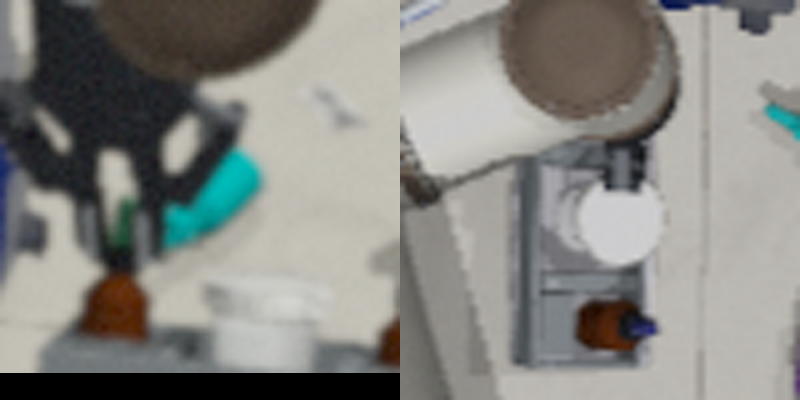

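```bash
python3 -m crank '{"delta_pos": [[0,0.0015,-0.0008],[0,0,0]], "twist": [0,0]}'; python3 st.py
python3 -m crank '{"delta_pos": [[0,0.0015,-0.0008],[0,0,0]], "twist": [0,0]}'; python3 st.py
```

```text
clock: 24.32
position: [634.1, 92.1, 165.3]
ee_rot: [0.018, 1.0, -0.001, -0.001]
contact_force: [0.1, -6.5, -2.4]
gripper_width: 19.2
X,Y,z 630.5 114.2 165.3 w 19.2 F [ 0.1 -6.5 -2.4] t 24.3167
clock: 24.48
position: [634.2, 93.8, 166.1]
ee_rot: [0.018, 1.0, -0.001, -0.001]
contact_force: [0.5, -5.0, -2.2]
gripper_width: 19.3
X,Y,z 630.5 115.9 166.1 w 19.3 F [ 0.5 -5.  -2.2] t 24.4833
```

```bash
python3 -m crank '{"delta_pos": [[0,-0.004,0.0023],[0,-0.004,0.0023],[0,-0.0045,0.0026],[0,0,0]], "twist": [0,0,0,0]}'; python3 st.py
python3 snap.py G 215,290,150,220 180,260,150,230; python3 ax.py G 225 250 185 225
```

```text
clock: 24.82
position: [634.6, 83.1, 159.5]
ee_rot: [0.018, 1.0, 0.001, 0.001]
contact_force: [-0.9, 2.9, 0.1]
gripper_width: 18.9
X,Y,z 631.3 105.2 159.5 w 18.9 F [-0.9  2.9  0.1] t 24.8167
73 u 233 241 v 202 212
X mid 625.7268745720019
lean right deg 38.41118713187779 surface Y at z= [(np.float64(64.91224308692131), np.float64(143.9)), (np.float64(77.0510061613594), np.float64(134.2)), (np.float64(85.90154631440998), np.float64(127.2))]
row lean deg 9.125769206279463
```

View pics/G.png

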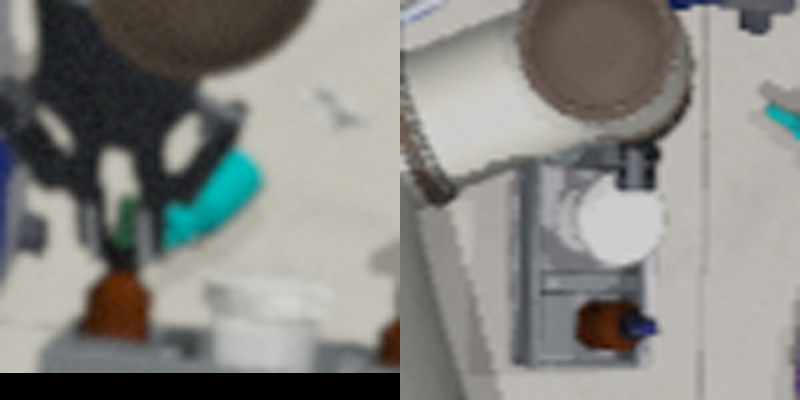

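```bash
python3 -m crank '{"delta_pos": [[0,0.0015,0.0026],[0,0,0]], "twist": [0,0]}'; python3 st.py
python3 -m crank '{"delta_pos": [[0,0.001,0.0017],[0,0,0]], "twist": [0,0]}'; python3 st.py
```

```text
clock: 25.08
position: [634.9, 84.9, 157.1]
ee_rot: [0.017, 1.0, 0.0, 0.001]
contact_force: [1.0, 2.9, 1.2]
gripper_width: 19.1
X,Y,z 631.6 107.0 157.1 w 19.1 F [1.  2.9 1.2] t 25.0833
clock: 25.25
position: [635.0, 85.8, 155.4]
ee_rot: [0.017, 1.0, 0.0, 0.001]
contact_force: [0.5, 3.1, 2.3]
gripper_width: 19.2
X,Y,z 631.6 107.9 155.4 w 19.2 F [0.5 3.1 2.3] t 25.25
```

```bash
python3 -m crank '{"delta_pos": [[0,0.001,0.0017],[0,0,0]], "twist": [0,0]}'; python3 st.py
python3 -m crank '{"delta_pos": [[0,0.001,0.0017],[0,0,0]], "twist": [0,0]}'; python3 st.py
```

```text
clock: 25.42
position: [635.1, 86.2, 154.9]
ee_rot: [0.017, 1.0, -0.0, 0.001]
contact_force: [-0.9, 1.3, 8.5]
gripper_width: 18.8
X,Y,z 631.7 108.4 154.9 w 18.8 F [-0.9  1.3  8.5] t 25.4167
clock: 25.58
position: [635.3, 86.5, 154.8]
ee_rot: [0.017, 1.0, -0.001, 0.001]
contact_force: [-2.5, -1.6, 13.5]
gripper_width: 19.2
X,Y,z 631.9 108.6 154.8 w 19.2 F [-2.5 -1.6 13.5] t 25.5833
```

```bash
python3 -m crank '{"delta_pos": [[0,-0.002,-0.001],[0,0,0]], "twist": [0,0]}'; python3 st.py
python3 -m crank '{"delta_pos": [[0,0,0],[0,0,0],[0,0,0],[0,0,0]], "twist": [0,0,0,0]}' 0.42; python3 st.py
python3 -m crank '{"delta_pos": [[0,0,-0.005],[0,0,-0.015],[0,0,-0.03],[0,0,-0.035],[0,-0.02,-0.03],[0,-0.03,-0.01],[0,-0.035,0],[0,-0.035,0]], "twist": [0,0,0,0,0,0,0,0]}'
python3 -m crank '{"delta_pos": [[0,-0.035,0],[0,-0.035,0],[0,-0.035,0],[0,-0.035,0],[0,0,0]], "twist": [0,0,0,0,0]}'
python3 snap.py H 200,300,160,240 180,260,150,230
cat > fin.py <<'E'
import sys
from h import *
a=np.radians(2)
for n in ("side","top"):
  z=np.load(f"{n}_{sys.argv[1]}.npz"); C=cloud(n,z["d"]); Y,Z=C[...,0]*np.sin(a)+C[...,1]*np.cos(a),C[...,2]
  X=C[...,0]*np.cos(a)-C[...,1]*np.sin(a); U=Y*.866+Z*.5;N=-Y*.5+Z*.866
  for nm,xc in (("far",627),("near",475)):
    m=(abs(X-xc)<22)&(N>-8)&(N<65)&(U>95)&(U<190)
    for lo,hi in ((-8,10),(12,30),(30,55)):
      k=m&(N>lo)&(N<hi); print(n,nm,lo,hi,k.sum(),"X",X[k].mean().round(1),"u",U[k].mean().round(1), "nmax",N[k].max().round(1) if k.any() else 0)
  m=(abs(N-19)<3)&(X>505)&(X<600)&(U>90)&(U<200); print("lid u",np.percentile(U[m],[2,98]),"X",np.percentile(X[m],[2,98]),"n",np.median(N[m]))
E
python3 fin.py H; python3 st.py
```

```text
clock: 25.75
position: [635.1, 85.7, 154.8]
ee_rot: [0.017, 1.0, 0.001, 0.002]
contact_force: [-1.9, 5.1, 8.3]
gripper_width: 19.4
X,Y,z 631.7 107.8 154.8 w 19.4 F [-1.9  5.1  8.3] t 25.75
clock: 26.08
position: [633.7, 84.6, 151.7]
ee_rot: [0.018, 1.0, -0.0, -0.001]
contact_force: [-0.0, 0.2, 0.0]
gripper_width: 35.8
X,Y,z 630.4 106.7 151.7 w 35.8 F [-0.   0.2  0. ] t 26.0833
clock: 26.75
position: [630.2, -35.6, 279.4]
ee_rot: [0.017, 1.0, 0.0, 0.001]
contact_force: [-0.2, -0.5, -0.4]
gripper_width: 35.6
clock: 27.17
position: [624.3, -180.1, 277.4]
ee_rot: [0.021, 1.0, -0.001, -0.001]
contact_force: [-0.2, 0.1, -0.4]
gripper_width: 36.1
side far -8 10 78 X 629.8 u 150.9 nmax 9.5
side far 12 30 45 X 631.7 u 145.5 nmax 27.9
side far 30 55 30 X 632.5 u 142.3 nmax 49.8
side near -8 10 87 X 475.9 u 148.7 nmax 9.9
side near 12 30 49 X 476.0 u 143.8 nmax 28.8
side near 30 55 36 X 476.6 u 141.3 nmax 50.5
lid u [121.9094502  182.81238784] X [520.97531459 579.30147403] n 18.617874684984564
top far -8 10 51 X 631.6 u 148.6 nmax 9.4
top far 12 30 24 X 633.4 u 142.6 nmax 28.5
top far 30 55 16 X 634.2 u 141.4 nmax 52.0
top near -8 10 55 X 479.2 u 146.7 nmax 9.1
top near 12 30 24 X 478.9 u 140.8 nmax 28.7
top near 30 55 17 X 479.2 u 139.9 nmax 54.6
lid u [120.54419277 180.13061504] X [524.48448794 581.63270016] n 19.381633310011487
X,Y,z 630.5 -154.3 277.3 w 35.9 F [-0.5 -1.1  0.6] t 27.2667
```

View pics/H.png

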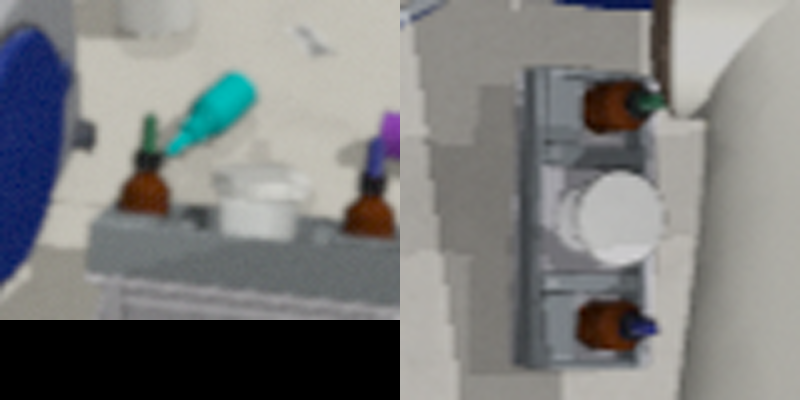

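```bash
python3 -c "
from bench import job_done; print(job_done())"
```

```text
the job is handed in; nothing more can be done
None
```

I moved the green-bulbed bottle from the wide pocket to the far narrow pocket and put the specimen cup in the wide pocket, lid outwards. I handed the job in at about 27 s on the robot's clock, but no verdict was reported.

**How it went:**
- **Bottle:** after the first release it leaned about 6–12° too far, onto the low wall. I regrasped it, squared it against the pocket walls and set it down again.
- **Cup:** the tool only points straight down, so I tilted the cup to about 30° in the grip by pushing it against the stand's high edge. My first insertion caught on the rim with about 25 N, so I backed off and shifted it. A later press met about 34 N with the cup still about 6 mm above the floor. That was probably the fingertips on the pocket walls. I opened the fingers and it dropped the rest of the way.

**Last checks, from both cameras with the gripper clear:**

| Item | Height above its pocket floor | Position and lean |
|---|---|---|
| Cup lid top | about 69 mm (69 mm expected) | about 6–10 mm from the wide-pocket axis, towards the low wall; 18 mm allowed |
| Far bottle top | about 100 mm (102 mm by the top camera) | parallel to the other bottle to within about 2–3°; axis about 5 mm from the pocket's, 16 mm allowed |
| Near bottle | not moved | unchanged |

**Disagreements and gaps:**
- The two cameras differ by 2–4 mm.
- The far bottle leans about 2° along the row.
- I saw the timer, label roll and pipette in their places in the full picture taken at about 21 s, but did not measure them. I did not check them again before handing in.

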